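Make up two column-change kits at the chromatography bench

ROBOT

A 7-joint arm with a two-finger parallel gripper is mounted at the origin on the work surface. World frame = base frame: x ahead of the robot, y to its left, z up, the work surface at z = 0. Lengths are in m, angles in rad, forces in N, time in s.
With the tool pointing down it reaches from about 0.4 to 0.85 m from the base axis. Payload 10.4 kg.
Tool frame: the origin (TCP) lies at the very end of the fingers, on their centre line; the grasp point (between the pads) lies 19 mm behind it; x points along the fingers, z is the direction in which the jaws open and shut, and the axes are right-handed (so a half turn about x gives the same grasp; the last joint's range is limited). The gripper opens to 85 mm and grips with 20 to 120 N. Pads are 22 mm wide; open, the fingers measure 114 mm over their backs; the gripper's body (76 mm by 85 mm) begins 54 mm behind the grasp point. The pads swing forward as they close: fully open they stand 13 mm farther back than shut.
Start: joints at [-1.19, 0.332, -0.065, 1.46, 0.022, 1.35, -0.088], TCP at [0.246, 0.575, 0.231] pointing down, gripper open.
Joint ranges: [-2.6, 2.6], [-0.5, 2.12], [-1.47, 1.34], [0.16, 2.42], [-1.27, 4.41], [0.06, 2.06], [-2.6, 2.6]. Speed limits (rad/s): [2.22, 2.22, 2.79, 2.79, 3.14, 3.14, 3.14].

INTERFACE

Orientations are given as a rotation vector (axis times angle).
In Python, from bench import r, optics gives the robot as it stands. The module is installed in compiled form; this text tells all that it offers.
- The arm moves only by the tool send_rows, never from a script. Its argument "plan" is a list of rows, each an object with "offset": the shift along the tool's x, y, z in mm, a list of three; "turn": the turn about the tool's x in rad. In form: [{"offset": [tx, ty, tz], "turn": turn}, ...]. A call has 1 to 5 rows; each row is the pose to reach, as a shift and turn from the pose measured when the call began, along the tool's axes at that moment; what a row does not reach only later rows make up. A row lasts 1/10 s, in which the tool goes at most 50 mm and 8.59 degrees, less where a joint would pass 70% of its speed; a pose out of reach is approached as far as the arm can. A call with a gripper value outside its range is refused whole. "jaw" is the closure, from -1 (fully open) to 1 (shut), set as the call begins (left out, the last holds). The fingers move at their own pace and stop on an object; "newtons" is the grip in N (left out, the last holds). Time passes only in rows, so rows that repeat a pose let the fingers close. It gives the time, the measured TCP pose, the force and the opening at its end, in the units of the state.
- r.observe(): the state, without advancing time (a new reading comes with each control period).
- optics.camera(name): name is "scene" or "top"; returns a dict with "image" (400x640x3 uint8, red, green, blue), "range_z" (400x640 float32, m along the optical axis (not along the pixel's ray), 0 where there is no reading), "fx", "fy", "cx", "cy" (pixels), "k1" (the pictures are not rectified: a ray, as slopes to the right and down, at radius r is drawn at 1 + k1 r^2 times it, then the intrinsics apply), "view" (4x4, takes a point from world to camera coordinates). Camera axes: x right, y up, looking along -z (the intrinsics and any distortion apply to the point x, -y, -z); pixel columns grow to the right and rows downward; lengths in m; the calibration is good to about 2 mm. A picture is of the moment at which its call begins.
- r.hand_in(): hands the job in, once; it reports no verdict.
The state is a dict: "clock": time; "q": joint angles; "joint_vel": joint speeds; "joint_torque": joint torques, N m; "ee_pos": TCP position; "eef_rot": TCP orientation; "ft_force": force on the tool from outside, world axes, zero at the start; "torque": the same for the moment, N m; "gripper_width": finger opening in m.
Only numpy, scipy, OpenCV 4.12 (cv2) and the standard library are available. Lean on these libraries where they do the work, as an engineer would, in place of code of your own. Each camera call takes 0.05 s, during which the arm holds its last target.

TASK

Make up the two kits from the stock on the bench. Blue tray: the amber bottle with the white cap and the green filter capsule, each standing upright in a square pocket of its own, and the steel column lying centred across the two grey cradle blocks, down between their shoulders. Yellow tray: the white bottle with the red cap upright in either square pocket (the other stays empty) and the orange column lying in the cradle in the same way; do not push the flask, the tip box or the timer about.

Things in the scene. Friction and masses are not known exactly. Their poses are not given: they have to be found in the camera images.
- amber_bottle: Amber bottle with a white cap, standing, 30 mm diameter up to 44 mm, cap 24 mm diameter, 60 mm tall in all; origin at the centre of its underside, z up. About 60 g.
- white_bottle: White bottle with a red cap, standing, 30 mm diameter up to 44 mm, cap 24 mm diameter, 60 mm tall in all; origin at the centre of its underside, z up. About 60 g.
- filter_capsule: Green filter capsule, standing: a 30 mm diameter drum up to 44 mm with a dark band low down, a 12 mm nozzle on top, 58 mm tall in all; origin at the centre of its underside (foot 26 mm across), z up. About 50 g.
- steel_column: Steel: silver-grey chromatography column lying on the bench, 110 mm long along its x: a round middle 14 mm thick and 40 mm long, where it is to be gripped, between two square end fittings, each 35 mm long and 18 by 18 mm. Either end may point either way. Origin midway along its length, on its axis (9 mm above what it lies on). About 150 g.
- orange_column: Orange chromatography column lying on the bench, 110 mm long along its x: a round middle 14 mm thick and 40 mm long, where it is to be gripped, between two square end fittings, each 35 mm long and 18 by 18 mm. Either end may point either way. Origin midway along its length, on its axis (9 mm above what it lies on). About 150 g.
- blue_tray: Blue tray, 140 x 150 mm, fixed; origin: centre of its underside, on the bench. Rim and pocket walls 4 thick, 12 high (heights from bench, mm). Pockets at x -33 and +33, y +38: 48 square inside, grey floor at 4. Grey cradle at y -38: two blocks at x -36 and +36, each 10 thick in x, seat at 24 between shoulders up to 34 that stand 32 apart in y; gap of 62 between blocks is free for fingers. A column lies along tray x.
- yellow_tray: Yellow tray, 140 x 150 mm, fixed; origin: centre of its underside, on the bench. Rim and pocket walls 4 thick, 12 high (heights from bench, mm). Pockets at x -33 and +33, y +38: 48 square inside, grey floor at 4. Grey cradle at y -38: two blocks at x -36 and +36, each 10 thick in x, seat at 24 between shoulders up to 34 that stand 32 apart in y; gap of 62 between blocks is free for fingers. A column lies along tray x.
- flask: Bystander: conical glass flask, 76 mm across at the foot, 110 mm tall; origin at the centre of its underside. Leave it alone.
- tip_box: Bystander: white box with a red lid, 80 (x) by 115 (y) by 58 mm tall; origin at the centre of its underside. Leave it alone.
- timer: Bystander: grey bench timer lying flat, 65 (x) by 75 (y) by 22 mm; origin at the centre of its underside. Leave it alone.
Things that resemble listed ones, but are neither listed nor needed, are in the scene too. There is more than one size of the steel_column; the one meant has the size given above. Of the things shaped like the yellow_tray, the yellow one is meant.

How it is judged:
By the outcome, as a careful person would: the job done as asked, in the order asked, and still so for the second after the job is handed in, with the robot touching nothing.
It also fails if it takes over 125 s, if anything falls off the work surface, if the arm or the gripper's body presses on something with over 40 N, if the wrist force passes 120 N, or if a joint passes its speed limit or range.

## Working session

There is one attempt and no reset: what is moved stays moved. The work goes in short steps, Python scripts to look and compute and a tool call to move; the robot and the scene stay as the last step left them, time stands still between calls to the robot, and variables do not carry over. Pictures are saved under pics/ and viewed, and the job is handed in when it is done.

Besides the shell and the picture viewer there is one more tool, called after ">>>" in YAML: its name, and indented under it one key for each argument. send_rows: Moves the arm, as the interface text tells. Its arguments: {"type":"object","properties":{"plan":{"type":"array","items":{"type":"object","properties":{"offset":{"type":"array","items":{"type":"number"}},"turn":{"type":"number"}}}},"jaw":{"type":"number"},"newtons":{"type":"number"}},"required":["plan"]}

```bash
mkdir -p pics; cat > h.py <<'E'
import numpy as np, cv2
from bench import r, optics
def cam(n):
    return optics.camera(n)
def save(c,f): cv2.imwrite('pics/'+f, c['image'][:,:,::-1])
E
python3 - <<'E'
from h import *
import pickle
s=r.observe(); print(s)
for n in('scene','top'):
    c=cam(n); save(c,n+'0.png'); pickle.dump(c,open(n+'0.pkl','wb')); print({k:v for k,v in c.items() if k not in('image','range_z')})
E
```

```text
{'clock': 0.0, 'q': array([-1.18960553,  0.33287116, -0.06467863,  1.46097266,  0.02161226,
        1.34993411, -0.08848764]), 'joint_vel': array([ 0.00060725,  0.00106838, -0.00010917, -0.0026131 ,  0.00107322,
        0.00029857,  0.00098307]), 'joint_torque': array([-5.04532400e-04, -6.25450802e+01,  4.86546883e-02, -3.91612244e+01,
        1.61372276e-02,  9.95133334e-03,  7.16555263e-06]), 'ee_pos': array([0.24543174, 0.57435813, 0.23050138]), 'eef_rot': array([-0.90773347,  1.37480535,  0.90626027]), 'ft_force': array([-0.52334439,  0.20080779, -0.59180898]), 'torque': array([ 0.01074265, -0.00076806,  0.02136307]), 'gripper_width': 0.08570359117099907}
{'fx': 379.03903948530206, 'fy': 379.03903948530206, 'cx': 315.0682702365675, 'cy': 195.98888056964287, 'k1': -0.05356302910260066, 'view': array([[-0.01817316,  0.9997668 , -0.01166571, -0.11563757],
       [-0.80058995, -0.00756133,  0.59916489,  0.4236771 ],
       [ 0.59893695,  0.02022816,  0.80054066, -1.25113982],
       [ 0.        ,  0.        ,  0.        ,  1.        ]])}
{'fx': 400.24125854345255, 'fy': 400.24125854345255, 'cx': 318.10812413134533, 'cy': 197.15777402735554, 'k1': 0.010324436745692334, 'view': array([[-0.01614239, -0.99978183,  0.013256  ,  0.12317103],
       [ 0.98493113, -0.01361665,  0.17241014, -0.54822619],
       [-0.17219202,  0.01583936,  0.98493605, -1.11974576],
       [ 0.        ,  0.        ,  0.        ,  1.        ]])}
```

View pics/scene0.png

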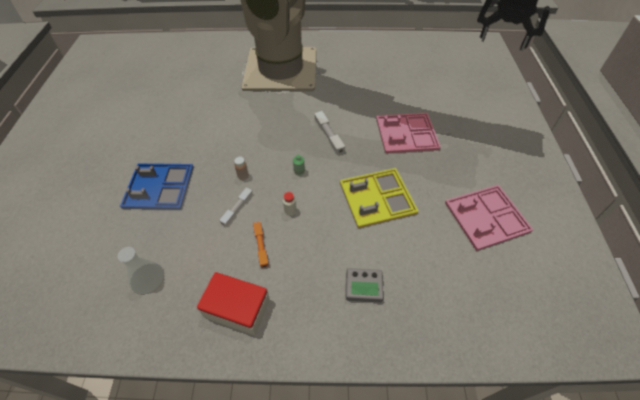

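View pics/top0.png

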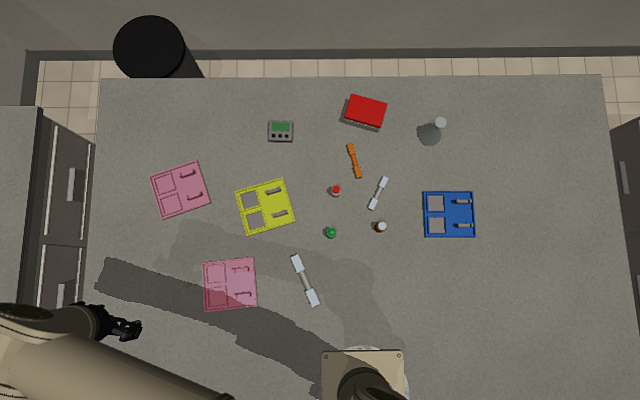

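```bash
cat >> h.py <<'E'
import pickle
def rays(c,uv):
    K=np.array([[c['fx'],0,c['cx']],[0,c['fy'],c['cy']],[0,0,1.]])
    p=cv2.undistortPoints(np.asarray(uv,float).reshape(-1,1,2),K,np.array([c['k1'],0,0,0,0.])).reshape(-1,2)
    R=c['view'][:3,:3];t=c['view'][:3,3]
    d=np.c_[p[:,0],-p[:,1],-np.ones(len(p))]@R
    return -R.T@t,d
def plane(c,uv,z):
    o,d=rays(c,uv); return o+d*((z-o[2])/d[:,2])[:,None]
def cloud(c):
    v,u=np.mgrid[0:400,0:640]; o,d=rays(c,np.c_[u.ravel(),v.ravel()])
    return (o+d*c['range_z'].reshape(-1,1)).reshape(400,640,3)
def proj(c,P):
    q=np.atleast_2d(P)@c['view'][:3,:3].T+c['view'][:3,3]
    x=q[:,0]/-q[:,2];y=-q[:,1]/-q[:,2];f=1+c['k1']*(x*x+y*y)
    return np.c_[c['cx']+c['fx']*x*f,c['cy']+c['fy']*y*f]
def hsv(c): return cv2.cvtColor(c['image'],cv2.COLOR_RGB2HSV).astype(int)
E
cat > m.py <<'E'
from h import *
import sys
for n in('top','scene'):
    c=pickle.load(open(n+'0.pkl','rb')); P=cloud(c);H=hsv(c)
    print(n)
    # height segmentation
    z=P[...,2]; reg=(P[...,0]>0.25)&(P[...,0]<1.0)&(abs(P[...,1])<0.65)
    print('bench z',np.median(z[reg]))
    m=((z>0.006)&reg&(z<0.2)).astype(np.uint8)
    k,l,st,ce=cv2.connectedComponentsWithStats(m)
    for i in range(1,k):
        if st[i,4]<15: continue
        s=l==i; h=np.median(H[s],axis=0)
        q=P[s]; (cx,cy),(w,hh),a=cv2.minAreaRect(q[:,:2].astype(np.float32)*1000)
        print(i,ce[i].round(0),st[i,4],'hsv',h,'rect',round(cx),round(cy),round(w),round(hh),round(a,1),'zmax',(q[:,2].max()*1000).round(),'med',q.mean(0).round(3))
E
python3 m.py
python3 - <<'E'
from h import *
c=pickle.load(open('top0.pkl','rb'))
cv2.imwrite('pics/topz.png',cv2.resize(c['image'][85:325,140:490,::-1],None,fx=2.28,fy=2.28,interpolation=cv2.INTER_CUBIC))
c=pickle.load(open('scene0.pkl','rb'))
cv2.imwrite('pics/scz.png',cv2.resize(c['image'][100:280,110:430,::-1],None,fx=2.5,fy=2.5,interpolation=cv2.INTER_CUBIC))
E
```

```text
top
bench z 0.0019477246880466037
205 [365. 113.] 1179 hsv [  1. 217. 168.] rect 822 -37 124 105 73.8 zmax 67.0 med [ 0.804 -0.03   0.054]
419 [432. 132.] 542 hsv [45. 19. 89.] rect 747 -234 75 66 76.0 zmax 117.0 med [ 0.741 -0.228  0.055]
452 [281. 131.] 531 hsv [ 18.  21. 106.] rect 763 225 77 67 86.5 zmax 30.0 med [0.76  0.226 0.023]
619 [354. 161.] 208 hsv [ 14. 209. 169.] rect 667 2 111 19 14.8 zmax 25.0 med [0.666 0.002 0.018]
780 [178. 190.] 1273 hsv [171.  86. 159.] rect 587 531 148 159 21.2 zmax 39.0 med [0.585 0.533 0.012]
900 [378. 193.] 214 hsv [103.  19. 167.] rect 568 -67 21 117 61.0 zmax 25.0 med [ 0.565 -0.065  0.017]
912 [263. 207.] 1175 hsv [ 31. 183. 152.] rect 531 273 148 152 16.4 zmax 40.0 med [0.529 0.279 0.012]
944 [166. 185.] 18 hsv [170.  85. 169.] rect 602 573 14 16 85.9 zmax 10.0 med [0.601 0.573 0.007]
981 [336. 191.] 100 hsv [  5. 111. 147.] rect 568 63 26 26 30.1 zmax 67.0 med [0.566 0.064 0.049]
1021 [448. 214.] 1429 hsv [108. 182. 130.] rect 498 -278 154 145 89.2 zmax 40.0 med [ 0.499 -0.273  0.012]
1067 [269. 201.] 30 hsv [ 32.  185.  178.5] rect 547 
[... 1983 characters left out ...]
[289. 202.] 253 hsv [ 23.  41. 122.] rect 573 67 27 28 28.0 zmax 63.0 med [0.578 0.068 0.04 ]
77 [368. 208.] 170 hsv [ 22.   43.5 101.5] rect 567 250 30 47 18.3 zmax 37.0 med [0.578 0.251 0.021]
140 [261. 244.] 352 hsv [ 14. 178. 175.] rect 669 7 112 18 14.4 zmax 22.0 med [0.673 0.008 0.017]
144 [484. 229.] 179 hsv [174.  90. 139.] rect 623 517 24 69 24.5 zmax 37.0 med [0.634 0.508 0.021]
167 [141. 271.] 1240 hsv [ 30.  21. 108.] rect 761 -225 53 72 40.5 zmax 113.0 med [ 0.762 -0.222  0.053]
168 [364. 285.] 1181 hsv [ 18.  24. 126.] rect 765 230 75 66 86.8 zmax 28.0 med [0.769 0.229 0.021]
169 [234. 302.] 2953 hsv [  2. 187. 180.] rect 814 -28 116 81 72.6 zmax 62.0 med [ 0.821 -0.024  0.052]
```

View pics/topz.png

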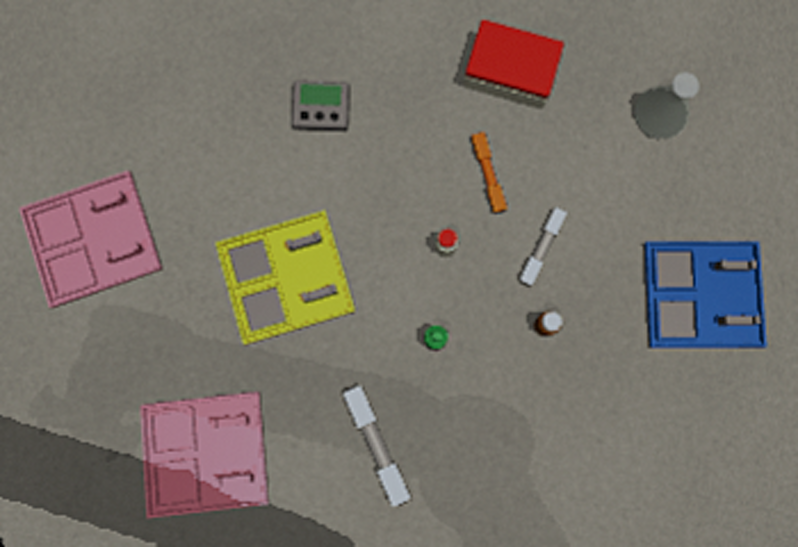

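View pics/scz.png

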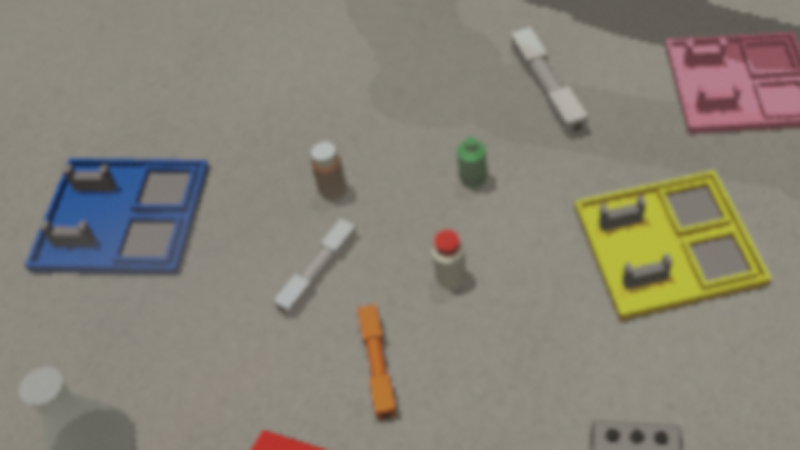

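```bash
cat > m2.py <<'E'
from h import *
def mk(c,name):
    H=hsv(c);h,s,v=H[...,0],H[...,1],H[...,2];P=cloud(c)
    reg=(P[...,0]>0.25)&(P[...,0]<0.72)&(abs(P[...,1])<0.36)
    m={'red':((h<6)|(h>174))&(s>140),'green':(abs(h-65)<15)&(s>90),'orange':(abs(h-14)<5)&(s>150),
     'blue':(abs(h-108)<8)&(s>130),'yellow':(abs(h-30)<5)&(s>120)}[name]&reg
    k,l,st,ce=cv2.connectedComponentsWithStats(m.astype(np.uint8),connectivity=8)
    i=1+np.argmax(st[1:,4]); return (l==i)
def plan(tag='0'):
  for n in('top','scene'):
    c=pickle.load(open(n+tag+'.pkl','rb'))
    for nm,z in(('red',.058),('green',.044),('orange',.018),('blue',.012),('yellow',.012)):
        m=mk(c,nm); v,u=np.nonzero(m); q=plane(c,np.c_[u,v],z)*1000
        (cx,cy),(w,hh),a=cv2.minAreaRect(q[:,:2].astype(np.float32))
        print(n,nm,len(u),(u.min(),u.max(),v.min(),v.max()),'cen',q[:,:2].mean(0).round(1),'rect',round(cx,1),round(cy,1),round(w,1),round(hh,1),round(a,1))
if __name__=='__main__': plan()
E
python3 m2.py
python3 - <<'E'
from h import *
c=pickle.load(open('top0.pkl','rb'))
s=cv2.resize(c['image'][165:245,315:400,::-1],None,fx=7,fy=7,interpolation=cv2.INTER_NEAREST); cv2.imwrite('pics/t1.png',s)
c=pickle.load(open('scene0.pkl','rb'))
s=cv2.resize(c['image'][145:230,210:310,::-1],None,fx=7,fy=7,interpolation=cv2.INTER_NEAREST); cv2.imwrite('pics/s1.png',s)
E
```

```text
top red 48 (np.int64(332), np.int64(340), np.int64(186), np.int64(192)) cen [571.2  63.5] rect 571.3 62.9 23.2 17.7 89.2
top green 84 (np.int64(326), np.int64(335), np.int64(228), np.int64(237)) cen [446.7  80.7] rect 446.8 80.9 26.0 25.9 89.1
top orange 182 (np.int64(347), np.int64(361), np.int64(144), np.int64(177)) cen [666.8   3.7] rect 667.4 3.8 108.1 18.1 14.3
top blue 1660 (np.int64(423), np.int64(475), np.int64(191), np.int64(236)) cen [ 500.8 -282.7] rect 501.8 -275.7 152.4 135.7 89.2
top yellow 1699 (np.int64(236), np.int64(295), np.int64(178), np.int64(235)) cen [532.7 266.5] rect 531.7 274.9 140.5 150.3 16.1
scene red 59 (np.int64(284), np.int64(292), np.int64(192), np.int64(200)) cen [572.5  66.1] rect 572.2 66.6 21.6 19.1 41.3
scene green 19 (np.int64(294), np.int64(302), np.int64(159), np.int64(163)) cen [454.6  84.1] rect 453.6 82.8 12.4 20.2 10.0
scene orange 255 (np.int64(254), np.int64(267), np.int64(223), np.int64(262)) cen [671.5   6.8] rect 669.6 6.0 104.4 15.9 15.0
scene blue 956 (np.int64(125), np.int64(191), np.int64(164), np.int64(205)) cen [ 498.9 -288.1] rect 502.2 -271.4 132.6 147.8 0.2
scene yellow 1970 (np.int64(340), np.int64(414), np.int64(169), np.int64(226)) cen [540.2 271.1] rect 534.4 276.6 141.4 151.1 16.2
```

View pics/t1.png

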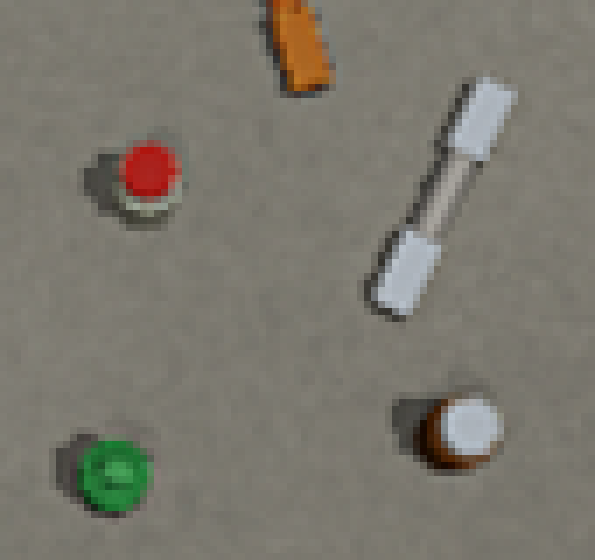

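View pics/s1.png

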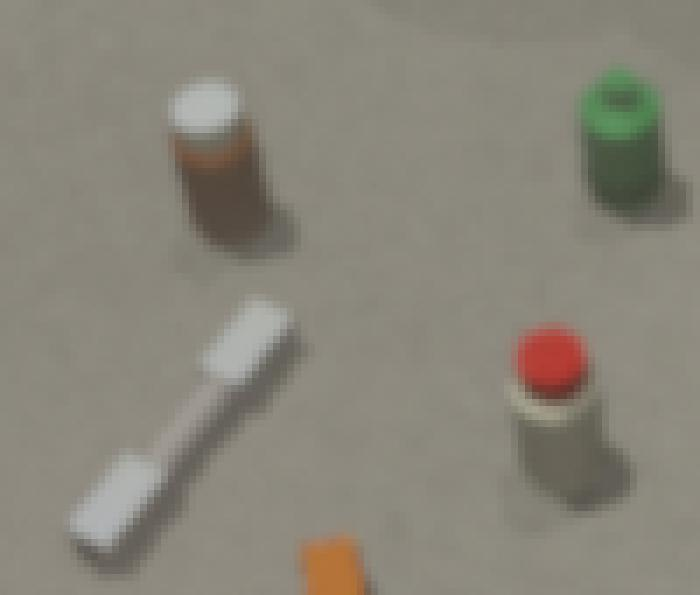

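```bash
python3 - <<'E'
from h import *
T=pickle.load(open('top0.pkl','rb'));S=pickle.load(open('scene0.pkl','rb'))
def f(c,uv,z): return (plane(c,[uv],z)[0,:2]*1000).round(1)
print('amber',f(T,(381.6,225.5),.06),f(S,(238.8,159.5),.06))
print('caps',f(T,(330.9,232.5),.044),f(S,(298.1,159.8),.044))
t=np.array([(487,76),(518,92),(371,306),(408,318)])/7+[314.5,164.5]
s=np.array([(262,297),(297,315),(65,528),(103,548)])/7+[209.5,144.5]
for c,p in((T,t),(S,s)):
    q=plane(c,p,.018)[:,:2]*1000; a=(q[0]+q[1])/2;b=(q[2]+q[3])/2;d=a-b
    print('steel',q.mean(0).round(1),np.linalg.norm(d).round(1),np.degrees(np.arctan2(d[1],d[0])).round(1))
from scipy.spatial.transform import Rotation as R
st=r.observe(); print(R.from_rotvec(st['eef_rot']).as_matrix().round(4))
# cradle blocks cloud
for n,c in(('T',T),('S',S)):
    P=cloud(c);
    for nm,cx,cy in(('blue',501,-275),('yel',532,275)):
        m=(abs(P[...,0]*1000-cx)<90)&(abs(P[...,1]*1000-cy)<90)&(P[...,2]>.02)&(P[...,2]<.05)
        k,l,sv,ce=cv2.connectedComponentsWithStats(m.astype(np.uint8))
        for i in range(1,k):
            if sv[i,4]<8: continue
            v,u=np.nonzero(l==i); q=plane(c,np.c_[u,v],.03)*1000
            print(n,nm,sv[i,4],ce[i].round(),(cv2.minAreaRect(q[:,:2].astype(np.float32))))
E
```

```text
amber [463.2 -64.5] [462.9 -62.3]
caps [446.7  79.7] [448.5  82. ]
steel [566.2 -66.2] 111.8 -28.1
steel [567.8 -61.9] 110.7 151.4
[[-4.000e-04 -9.196e-01  3.929e-01]
 [-1.200e-03  3.929e-01  9.196e-01]
 [-1.000e+00 -1.000e-04 -1.300e-03]]
T blue 66 [463. 201.] ((535.4614868164062, -314.523193359375), (48.10643005371094, 12.011452674865723), 89.20631408691406)
T blue 67 [465. 225.] ((462.6903381347656, -313.16815185546875), (50.33811569213867, 8.817646980285645), 89.18496704101562)
T yel 60 [273. 190.] ((574.9542846679688, 246.85157775878906), (12.725372314453125, 44.21895980834961), 14.854981422424316)
T yel 58 [280. 213.] ((506.1179504394531, 227.2305908203125), (11.697735786437988, 43.239864349365234), 14.640620231628418)
S blue 85 [145. 169.] ((468.8330993652344, -309.638427734375), (20.144990921020508, 51.04634475708008), 0.1532316505908966)
S blue 92 [136. 192.] ((540.8307495117188, -310.5867919921875), (51.007415771484375, 18.03266143798828), 86.00900268554688)
S yel 90 [359. 184.] ((509.1662292480469, 231.08273315429688), (20.42225456237793, 46.732975006103516), 16.942588806152344)
S yel 101 [369. 207.] ((577.9747924804688, 250.8135528564453), (19.189571380615234, 44.94044876098633), 17.094240188598633)
```

```bash
cat > t.py <<'E'
# usage: t.py x y z phi_deg [x y z phi ...]  -> offsets mm/turn in tool axes from present pose
from h import *; import sys
from scipy.spatial.transform import Rotation as R
s=r.observe(); M=R.from_rotvec(s['eef_rot']).as_matrix(); p=s['ee_pos']*1000
phi=np.degrees(np.arctan2(M[1,2],M[0,2]))
print('t',round(s['clock'],2),'p',p.round(1),'phi',phi.round(1),'tilt',np.degrees(np.arccos(-M[2,0])).round(2),'w',round(s['gripper_width']*1000,1),'F',s['ft_force'].round(1))
a=list(map(float,sys.argv[1:]))
for i in range(0,len(a),4):
    d=M.T@(np.array(a[i:i+3])-p); tn=(phi-a[i+3]+180)%360-180
    print(a[i:i+4],'->',d.round(1),'turn',np.radians(tn).round(3),'dist',np.linalg.norm(d).round())
E
python3 t.py 420 300 200 90 463 -63 150 90
```

```text
t 0.1 p [245.5 574.4 230.6] phi 66.9 tilt 0.07 w 85.6 F [ 0.8 -0.6 -0.9]
[420.0, 300.0, 200.0, 90.0] -> [  30.9 -268.3 -183.7] turn -0.404 dist 327.0
[463.0, -63.0, 150.0, 90.0] -> [  81.3 -450.5 -500.6] turn -0.404 dist 678.0
```

>>> send_rows:
  plan:
    - {"offset": [31, -268, -184], "turn": -0.404}
    - {"offset": [31, -268, -184], "turn": -0.404}
    - {"offset": [31, -268, -184], "turn": -0.404}
    - {"offset": [31, -268, -184], "turn": -0.404}
    - {"offset": [31, -268, -184], "turn": -0.404}
  jaw: -1
  newtons: 40

```text
clock: 0.6
ee_pos: [0.3789, 0.3633, 0.2069]
eef_rot: [-1.21, 1.21, 1.209]
ft_force: [0.6, 0.1, -0.2]
gripper_width: 0.0854
```

```bash
python3 t.py 463 -63 120 90
```

```text
t 0.6 p [378.9 363.3 206.9] phi 90.0 tilt 0.09 w 85.4 F [ 0.6  0.1 -0.2]
[463.0, -63.0, 120.0, 90.0] -> [  87.4  -84.  -426.2] turn 0.0 dist 443.0
```

>>> send_rows:
  plan:
    - {"offset": [87, -84, -426], "turn": 0}
    - {"offset": [87, -84, -426], "turn": 0}
    - {"offset": [87, -84, -426], "turn": 0}
    - {"offset": [87, -84, -426], "turn": 0}
    - {"offset": [87, -84, -426], "turn": 0}

```text
clock: 1.1
ee_pos: [0.4257, 0.1227, 0.1581]
eef_rot: [-1.21, 1.21, 1.209]
ft_force: [2.0, 0.4, 1.1]
gripper_width: 0.0852
```

```bash
python3 t.py 463 -63 120 90
```

```text
t 1.1 p [425.7 122.7 158.1] phi 90.0 tilt 0.07 w 85.2 F [2.  0.4 1.1]
[463.0, -63.0, 120.0, 90.0] -> [  38.3  -37.2 -185.7] turn 0.001 dist 193.0
```

>>> send_rows:
  plan:
    - {"offset": [38, -37, -186], "turn": 0}
    - {"offset": [38, -37, -186], "turn": 0}
    - {"offset": [38, -37, -186], "turn": 0}
    - {"offset": [38, -37, -186], "turn": 0}
    - {"offset": [38, -37, -186], "turn": 0}

```text
clock: 1.6
ee_pos: [0.462, -0.0694, 0.1193]
eef_rot: [-1.205, 1.217, 1.204]
ft_force: [0.2, 0.2, -0.8]
gripper_width: 0.0853
```

```bash
cat > snap.py <<'E'
# snap.py tag x y : crops of both views around a world point
from h import *; import sys
tag=sys.argv[1]; P=np.array([float(sys.argv[2]),float(sys.argv[3]),float(sys.argv[4])])/1000
ims=[]
for n in('top','scene'):
    c=cam(n); pickle.dump(c,open(n+tag+'.pkl','wb'))
    u,v=proj(c,P)[0]; u0=int(np.clip(u-40,0,560));v0=int(np.clip(v-40,0,320))
    print(n,'crop origin',u0,v0,'scale 5'); ims.append(cv2.resize(c['image'][v0:v0+80,u0:u0+80,::-1],None,fx=5,fy=5,interpolation=cv2.INTER_NEAREST))
cv2.imwrite('pics/'+tag+'.png',np.hstack(ims))
E
python3 snap.py a1 463 -63 30;python3 t.py 463 -63 12 90
```

```text
top crop origin 339 186 scale 5
scene crop origin 200 127 scale 5
t 1.7 p [462.3 -64.2 119.9] phi 89.9 tilt 0.12 w 85.5 F [-0.  -0.2  0.5]
[463.0, -63.0, 12.0, 90.0] -> [107.9  -0.9   1.3] turn -0.002 dist 108.0
```

View pics/a1.png

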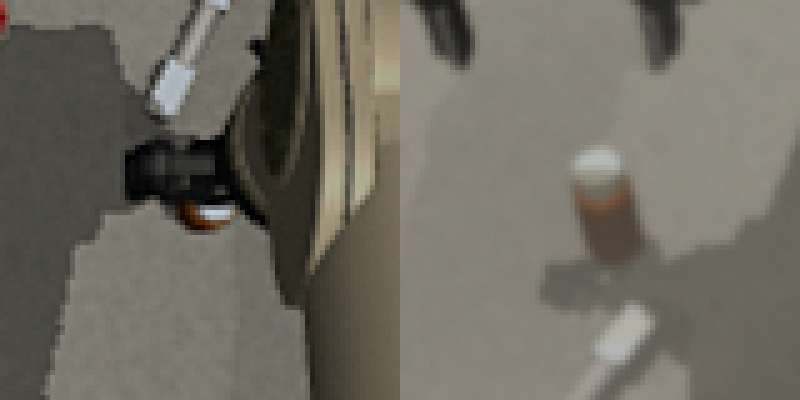

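```bash
python3 -c "
from h import *
c=pickle.load(open('scenea1.pkl','rb'))
print(proj(c,np.array([[.4623,-.0642+.0427,.107],[.4623,-.0642-.0427,.107],[.4623,-.0642,.12]])))"
```

```text
[[252.63762995 145.86922247]
 [216.73043486 145.8024735 ]
 [233.63771954 141.90211855]]
```

>>> send_rows:
  plan:
    - {"offset": [50, -1, 1], "turn": 0}
    - {"offset": [90, -1, 1], "turn": 0}
    - {"offset": [108, -1, 1], "turn": 0}
    - {"offset": [108, -1, 1], "turn": 0}
    - {"offset": [108, -1, 1], "turn": 0}

```text
clock: 2.2
ee_pos: [0.4634, -0.0624, 0.0125]
eef_rot: [-1.209, 1.212, 1.209]
ft_force: [0.4, -0.8, 0.8]
gripper_width: 0.0855
```

```bash
python3 snap.py a2 463 -63 30;python3 t.py 463 -63 12 90
```

```text
top crop origin 339 186 scale 5
scene crop origin 200 127 scale 5
t 2.3 p [464.3 -62.7  13.3] phi 89.9 tilt 0.06 w 85.5 F [-0.4  0.8  0.1]
[463.0, -63.0, 12.0, 90.0] -> [ 1.3  1.3 -0.3] turn -0.001 dist 2.0
```

View pics/a2.png

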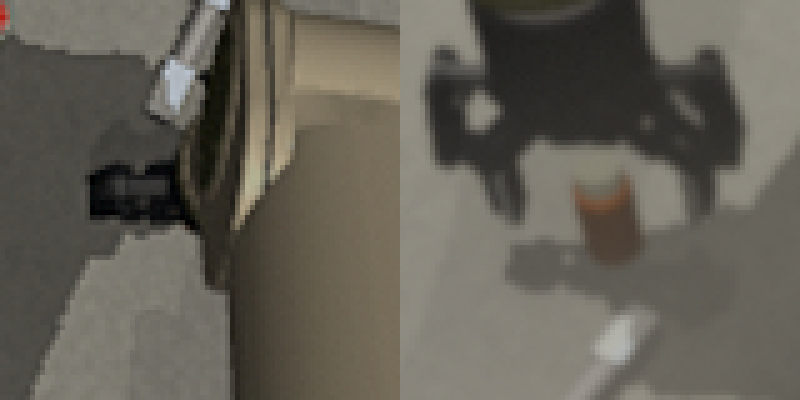

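>>> send_rows:
  plan:
    - {"offset": [1, 1, 0], "turn": 0}
    - {"offset": [1, 1, 0], "turn": 0}
    - {"offset": [1, 1, 0], "turn": 0}
    - {"offset": [1, 1, 0], "turn": 0}
    - {"offset": [1, 1, 0], "turn": 0}
  jaw: 1
  newtons: 40

```text
clock: 2.8
ee_pos: [0.4635, -0.0627, 0.0127]
eef_rot: [-1.209, 1.209, 1.207]
ft_force: [-1.1, 0.5, 5.9]
gripper_width: 0.0291
```

>>> send_rows:
  plan:
    - {"offset": [0, 0, 0], "turn": 0}
    - {"offset": [0, 0, 0], "turn": 0}

```text
clock: 3.0
ee_pos: [0.4635, -0.0627, 0.0127]
eef_rot: [-1.209, 1.209, 1.207]
ft_force: [-1.3, -0.4, 1.9]
gripper_width: 0.0287
```

```bash
python3 snap.py a3 463 -63 30;python3 t.py 463 -63 90 90 468 -236 80 90 534 -236 80 90
```

```text
top crop origin 339 186 scale 5
scene crop origin 200 127 scale 5
t 3.1 p [463.5 -62.7  12.8] phi 89.9 tilt 0.06 w 28.8 F [-0.5 -0.7  2.3]
[463.0, -63.0, 90.0, 90.0] -> [-77.2   0.5  -0.3] turn -0.001 dist 77.0
[468.0, -236.0, 80.0, 90.0] -> [ -67.1   -4.8 -173.3] turn -0.001 dist 186.0
[534.0, -236.0, 80.0, 90.0] -> [ -67.1  -70.8 -173.2] turn -0.001 dist 199.0
```

View pics/a3.png

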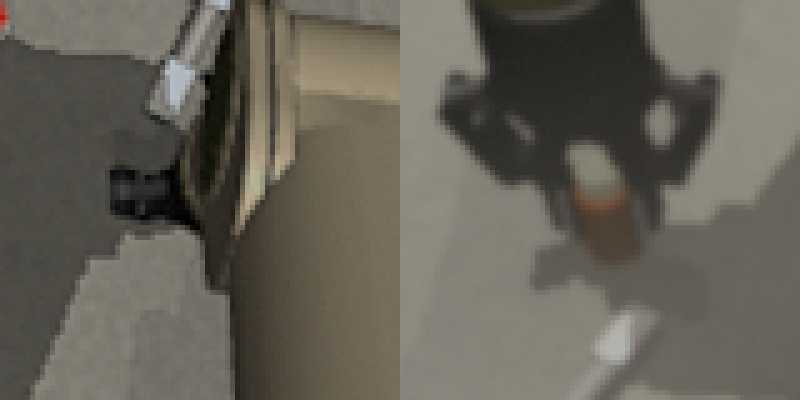

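>>> send_rows:
  plan:
    - {"offset": [-50, 0, 0], "turn": 0}
    - {"offset": [-67, -20, -47], "turn": 0}
    - {"offset": [-67, -38, -93], "turn": 0}
    - {"offset": [-67, -55, -136], "turn": 0}
    - {"offset": [-67, -71, -173], "turn": 0}

```text
clock: 3.6
ee_pos: [0.5346, -0.2385, 0.08]
eef_rot: [-1.209, 1.21, 1.206]
ft_force: [0.8, 0.6, -0.3]
gripper_width: 0.0289
```

>>> send_rows:
  plan:
    - {"offset": [0, 0, 0], "turn": 0}
    - {"offset": [0, 0, 0], "turn": 0}

```text
clock: 3.8
ee_pos: [0.5341, -0.2396, 0.0794]
eef_rot: [-1.208, 1.212, 1.205]
ft_force: [-0.2, 0.3, -0.9]
gripper_width: 0.0289
```

```bash
python3 snap.py a4 534 -236 30;python3 t.py 534 -236 17 90.
```

```text
top crop origin 396 161 scale 5
scene crop origin 126 149 scale 5
t 3.9 p [ 534.4 -237.2   79.6] phi 89.9 tilt 0.04 w 29.0 F [-0.5  0.7 -1. ]
[534.0, -236.0, 17.0, 90.0] -> [62.6  0.4  1.2] turn -0.001 dist 63.0
```

View pics/a4.png

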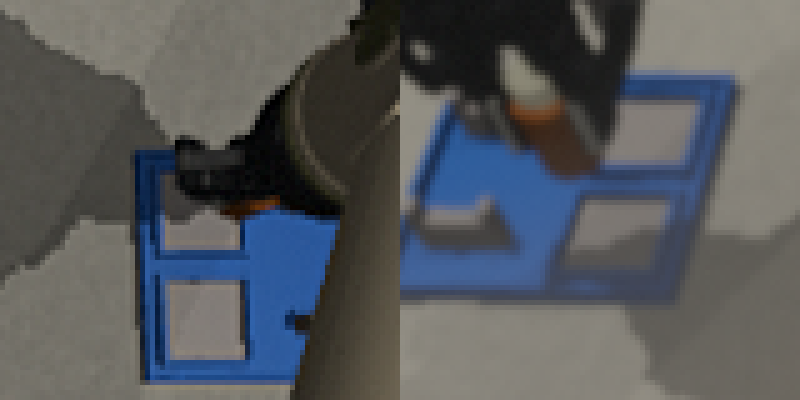

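```bash
python3 -c "
from h import *
c=pickle.load(open('scenea4.pkl','rb'))
print(proj(c,np.array([[.534,-.236,.004],[.468,-.236,.004],[.5344,-.2372,.067]])))
t=np.array([(585,197),(675,200),(655,270),(557,270)])-[400,0]
print(plane(c,t/5+[125.5,148.5],.004)*1000)
c=pickle.load(open('topa4.pkl','rb'))
t=np.array([(168,280),(245,280),(243,358),(170,360)])
print(plane(c,t/5+[395.5,160.5],.004)*1000)
"
```

```text
[[169.43421449 195.85055612]
 [175.74398151 175.41443245]
 [160.42423829 179.90642809]]
[[ 509.15498745 -260.21810423    4.        ]
 [ 510.69830364 -213.39515419    4.        ]
 [ 554.10663663 -213.23214191    4.        ]
 [ 554.63020572 -262.33804446    4.        ]]
[[ 493.85100713 -218.49147387    4.        ]
 [ 493.1928107  -264.89793332    4.        ]
 [ 446.34897679 -260.36077426    4.        ]
 [ 445.7882335  -216.58740933    4.        ]]
```

>>> send_rows:
  plan:
    - {"offset": [40, 1, 0], "turn": 0}
    - {"offset": [55, 1, 0], "turn": 0}
    - {"offset": [62, 1, 0], "turn": 0}
    - {"offset": [62, 1, 0], "turn": 0}
    - {"offset": [62, 1, 0], "turn": 0}

```text
clock: 4.4
ee_pos: [0.5339, -0.237, 0.0183]
eef_rot: [-1.21, 1.209, 1.208]
ft_force: [0.3, -0.0, -0.7]
gripper_width: 0.0291
```

>>> send_rows:
  plan:
    - {"offset": [0, 0, 0], "turn": 0}
    - {"offset": [0, 0, 0], "turn": 0}
    - {"offset": [0, 0, 0], "turn": 0}
    - {"offset": [0, 0, 0], "turn": 0}
  jaw: -0.2

```text
clock: 4.8
ee_pos: [0.534, -0.237, 0.0185]
eef_rot: [-1.21, 1.209, 1.207]
ft_force: [0.3, -0.6, -0.0]
gripper_width: 0.0508
```

```bash
python3 snap.py a5 534 -236 30;python3 t.py 534 -236 100 90. 447.5 81 110 90
```

```text
top crop origin 396 161 scale 5
scene crop origin 126 149 scale 5
t 4.9 p [ 533.9 -237.1   18.4] phi 90.0 tilt 0.08 w 51.1 F [-0.4  0.6  0.4]
[534.0, -236.0, 100.0, 90.0] -> [-81.6  -0.3   1. ] turn -0.0 dist 82.0
[447.5, 81.0, 110.0, 90.0] -> [-91.9  86.4 318. ] turn -0.0 dist 342.0
```

View pics/a5.png

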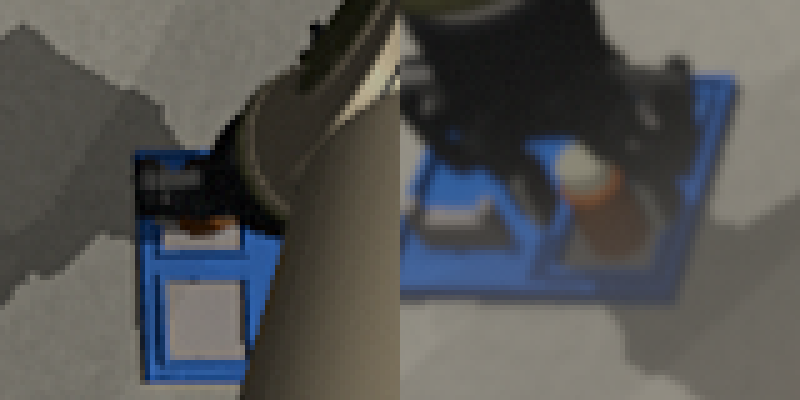

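>>> send_rows:
  plan:
    - {"offset": [-45, 0, 0], "turn": 0}
    - {"offset": [-95, 0, 0], "turn": 0}
    - {"offset": [-110, 13, 45], "turn": 0}
    - {"offset": [-110, 26, 92], "turn": 0}
    - {"offset": [-110, 39, 140], "turn": 0}

```text
clock: 5.4
ee_pos: [0.4945, -0.0958, 0.1289]
eef_rot: [-1.21, 1.208, 1.206]
ft_force: [1.4, 1.2, 1.1]
gripper_width: 0.051
```

```bash
python3 t.py 447.5 81 110 90
```

```text
t 5.4 p [494.5 -95.8 128.9] phi 89.9 tilt 0.18 w 51.0 F [1.4 1.2 1.1]
[447.5, 81.0, 110.0, 90.0] -> [ 18.7  47.3 176.8] turn -0.002 dist 184.0
```

>>> send_rows:
  plan:
    - {"offset": [19, 47, 177], "turn": 0}
    - {"offset": [19, 47, 177], "turn": 0}
    - {"offset": [19, 47, 177], "turn": 0}
    - {"offset": [19, 47, 177], "turn": 0}
    - {"offset": [19, 47, 177], "turn": 0}
  jaw: -1

```text
clock: 5.9
ee_pos: [0.4463, 0.0859, 0.1094]
eef_rot: [-1.214, 1.204, 1.212]
ft_force: [-0.2, -1.0, -0.7]
gripper_width: 0.0854
```

```bash
python3 snap.py c1 447.5 81 30;python3 t.py 447.5 81 11 90
```

```text
top crop origin 290 192 scale 5
scene crop origin 257 123 scale 5
t 6.0 p [447.8  81.4 109.8] phi 90.0 tilt 0.18 w 85.5 F [-0.1 -0.3  0.4]
[447.5, 81.0, 11.0, 90.0] -> [98.8  0.6 -0.4] turn -0.0 dist 99.0
```

View pics/c1.png

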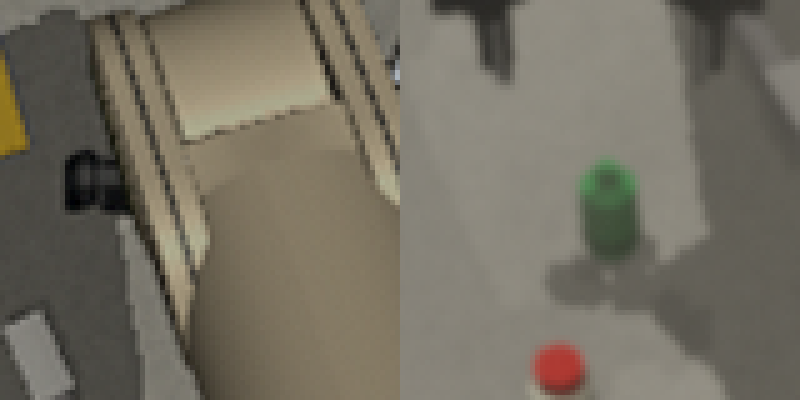

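>>> send_rows:
  plan:
    - {"offset": [50, 1, 0], "turn": 0}
    - {"offset": [80, 1, 0], "turn": 0}
    - {"offset": [98, 1, 0], "turn": 0}
    - {"offset": [98, 1, 0], "turn": 0}
    - {"offset": [98, 1, 0], "turn": 0}

```text
clock: 6.5
ee_pos: [0.4477, 0.0802, 0.0123]
eef_rot: [-1.21, 1.209, 1.205]
ft_force: [0.0, 0.0, 0.3]
gripper_width: 0.0855
```

>>> send_rows:
  plan:
    - {"offset": [0, 0, 0], "turn": 0}
    - {"offset": [0, 0, 0], "turn": 0}
    - {"offset": [0, 0, 0], "turn": 0}
    - {"offset": [0, 0, 0], "turn": 0}
    - {"offset": [0, 0, 0], "turn": 0}
  jaw: 1

```text
clock: 7.0
ee_pos: [0.448, 0.0803, 0.013]
eef_rot: [-1.21, 1.208, 1.204]
ft_force: [-2.2, -0.4, 7.1]
gripper_width: 0.0289
```

>>> send_rows:
  plan:
    - {"offset": [0, 0, 0], "turn": 0}
    - {"offset": [0, 0, 0], "turn": 0}

```text
clock: 7.2
ee_pos: [0.4481, 0.0804, 0.0131]
eef_rot: [-1.21, 1.207, 1.204]
ft_force: [0.5, -0.3, -0.1]
gripper_width: 0.0293
```

```bash
python3 snap.py c2 447.5 81 30;python3 t.py 447.5 81 120 90 468 -238 110 90
```

```text
top crop origin 290 192 scale 5
scene crop origin 257 123 scale 5
t 7.3 p [448.1  80.4  13.1] phi 89.9 tilt 0.24 w 28.9 F [-0.7  0.2  2. ]
[447.5, 81.0, 120.0, 90.0] -> [-1.069e+02  1.000e-01  6.000e-01] turn -0.002 dist 107.0
[468.0, -238.0, 110.0, 90.0] -> [ -96.7  -20.9 -318.4] turn -0.002 dist 333.0
```

View pics/c2.png

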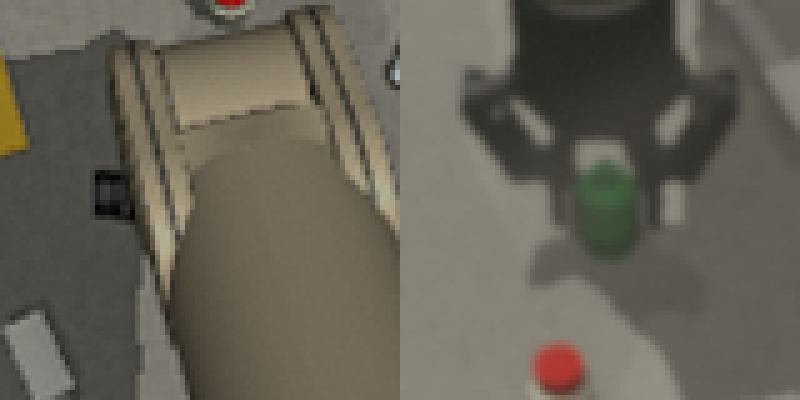

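>>> send_rows:
  plan:
    - {"offset": [-45, 0, 0], "turn": 0}
    - {"offset": [-90, 0, -10], "turn": 0}
    - {"offset": [-97, -4, -58], "turn": 0}
    - {"offset": [-97, -7, -106], "turn": 0}
    - {"offset": [-97, -11, -155], "turn": 0}

```text
clock: 7.8
ee_pos: [0.4585, -0.076, 0.1108]
eef_rot: [-1.211, 1.205, 1.205]
ft_force: [0.8, -0.1, -0.9]
gripper_width: 0.0287
```

```bash
python3 t.py 468 -238 90 90
```

```text
t 7.8 p [458.5 -76.  110.8] phi 90.0 tilt 0.32 w 28.7 F [ 0.8 -0.1 -0.9]
[468.0, -238.0, 90.0, 90.0] -> [  20.8   -9.5 -162. ] turn -0.001 dist 164.0
```

>>> send_rows:
  plan:
    - {"offset": [5, -3, -50], "turn": 0}
    - {"offset": [15, -6, -98], "turn": 0}
    - {"offset": [21, -9, -145], "turn": 0}
    - {"offset": [21, -10, -162], "turn": 0}
    - {"offset": [21, -10, -162], "turn": 0}

```text
clock: 8.3
ee_pos: [0.4675, -0.2412, 0.0895]
eef_rot: [-1.209, 1.209, 1.201]
ft_force: [-0.2, 0.8, -0.5]
gripper_width: 0.029
```

```bash
python3 snap.py c3 468 -238 30;python3 t.py 468 -238 18 90
```

```text
top crop origin 398 184 scale 5
scene crop origin 131 128 scale 5
t 8.4 p [ 468.3 -237.6   89.5] phi 89.9 tilt 0.28 w 29.0 F [-0.8 -0.5 -0.1]
[468.0, -238.0, 18.0, 90.0] -> [71.5  0.6 -0.4] turn -0.001 dist 72.0
```

View pics/c3.png

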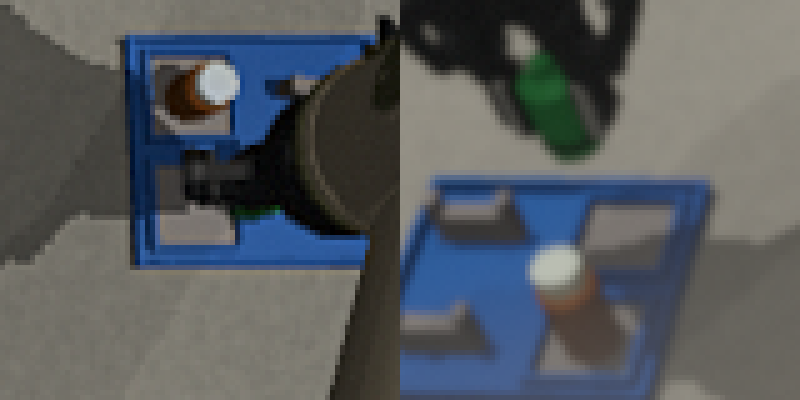

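>>> send_rows:
  plan:
    - {"offset": [40, 0, 0], "turn": 0}
    - {"offset": [60, 0, 0], "turn": 0}
    - {"offset": [71, 0, 0], "turn": 0}
    - {"offset": [71, 0, 0], "turn": 0}
    - {"offset": [71, 0, 0], "turn": 0}

```text
clock: 8.9
ee_pos: [0.4692, -0.2368, 0.0189]
eef_rot: [-1.212, 1.205, 1.206]
ft_force: [-1.0, -0.6, 0.5]
gripper_width: 0.0286
```

>>> send_rows:
  plan:
    - {"offset": [0, 0, 0], "turn": 0}
    - {"offset": [0, 0, 0], "turn": 0}
    - {"offset": [0, 0, 0], "turn": 0}
    - {"offset": [0, 0, 0], "turn": 0}
  jaw: -0.2

```text
clock: 9.3
ee_pos: [0.4693, -0.2368, 0.0192]
eef_rot: [-1.212, 1.204, 1.205]
ft_force: [-0.1, 1.2, 0.5]
gripper_width: 0.0513
```

>>> send_rows:
  plan:
    - {"offset": [-45, 0, 0], "turn": 0}
    - {"offset": [-95, 0, 0], "turn": 0}
    - {"offset": [-110, 0, 45], "turn": 0}
    - {"offset": [-110, -10, 92], "turn": 0}
    - {"offset": [-110, -30, 130], "turn": 0}

```text
clock: 9.8
ee_pos: [0.4985, -0.1048, 0.1305]
eef_rot: [-1.211, 1.202, 1.204]
ft_force: [0.2, -0.6, 0.4]
gripper_width: 0.0511
```

```bash
python3 snap.py c4 468 -238 30;python3 t.py 567 -64 110 61.6
```

```text
top crop origin 398 184 scale 5
scene crop origin 131 128 scale 5
t 9.9 p [ 500.9 -100.6  129.7] phi 90.5 tilt 0.44 w 50.9 F [ 0.3 -0.1 -0.2]
[567.0, -64.0, 110.0, 61.6] -> [ 20.3 -66.3  35.9] turn 0.505 dist 78.0
```

View pics/c4.png

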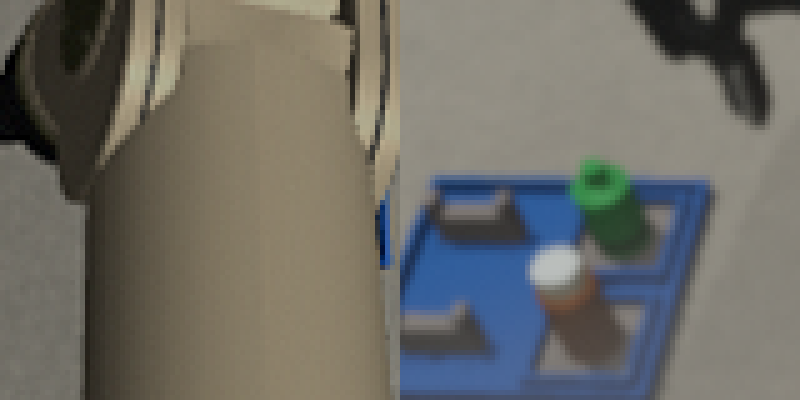

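>>> send_rows:
  plan:
    - {"offset": [20, -66, 36], "turn": 0.15}
    - {"offset": [20, -66, 36], "turn": 0.3}
    - {"offset": [20, -66, 36], "turn": 0.45}
    - {"offset": [20, -66, 36], "turn": 0.505}
    - {"offset": [20, -66, 36], "turn": 0.505}
  jaw: -0.4

```text
clock: 10.4
ee_pos: [0.5666, -0.0644, 0.11]
eef_rot: [-0.836, 1.397, 0.833]
ft_force: [0.1, 0.1, -0.3]
gripper_width: 0.0599
```

```bash
python3 snap.py s1 567 -64 10;python3 t.py 567 -64 40 61.6
```

```text
top crop origin 337 152 scale 5
scene crop origin 195 165 scale 5
t 10.5 p [566.5 -64.4 110.2] phi 61.7 tilt 0.43 w 59.9 F [-0.2  0.2 -0.5]
[567.0, -64.0, 40.0, 61.6] -> [70.3  0.1  0.1] turn 0.001 dist 70.0
```

View pics/s1.png

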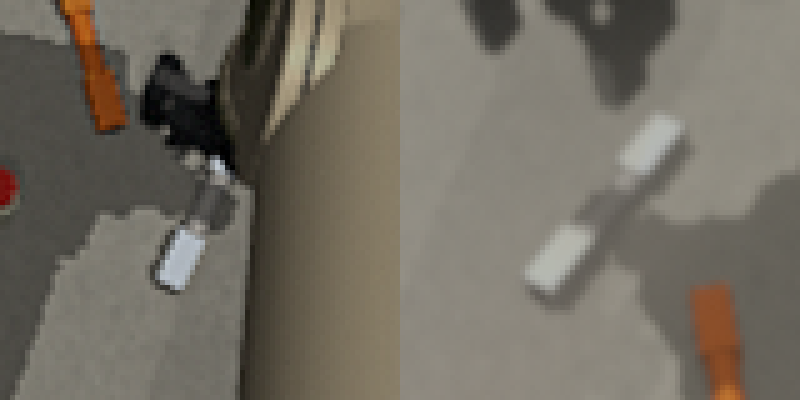

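>>> send_rows:
  plan:
    - {"offset": [45, 0, 0], "turn": 0}
    - {"offset": [80, 0, 0], "turn": 0}
    - {"offset": [80, 0, 0], "turn": 0}
    - {"offset": [80, 0, 0], "turn": 0}

```text
clock: 10.9
ee_pos: [0.5671, -0.0647, 0.031]
eef_rot: [-0.838, 1.396, 0.836]
ft_force: [0.2, 0.2, 0.8]
gripper_width: 0.0599
```

```bash
python3 snap.py s2 567 -64 10;python3 t.py 567 -64 3 61.6
```

```text
top crop origin 337 152 scale 5
scene crop origin 195 165 scale 5
t 11.0 p [568.4 -64.6  32.4] phi 61.7 tilt 0.59 w 59.7 F [-0.2 -0.1  0.6]
[567.0, -64.0, 3.0, 61.6] -> [29.4  1.8 -0.4] turn 0.001 dist 29.0
```

View pics/s2.png

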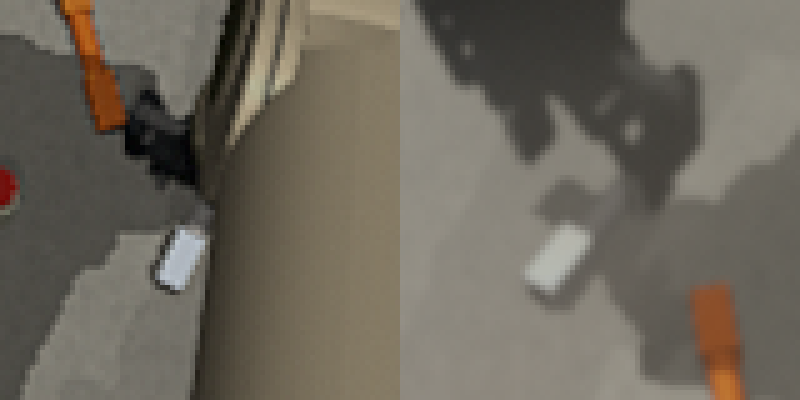

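>>> send_rows:
  plan:
    - {"offset": [20, 2, 0], "turn": 0}
    - {"offset": [29, 2, 0], "turn": 0}
    - {"offset": [29, 2, 0], "turn": 0}
    - {"offset": [29, 2, 0], "turn": 0}

```text
clock: 11.4
ee_pos: [0.5674, -0.0636, 0.0042]
eef_rot: [-0.839, 1.393, 0.834]
ft_force: [0.0, -0.2, -0.5]
gripper_width: 0.0598
```

>>> send_rows:
  plan:
    - {"offset": [0, 0, 0], "turn": 0}
    - {"offset": [0, 0, 0], "turn": 0}
    - {"offset": [0, 0, 0], "turn": 0}
    - {"offset": [0, 0, 0], "turn": 0}
    - {"offset": [0, 0, 0], "turn": 0}
  jaw: 1
  newtons: 60

```text
clock: 11.9
ee_pos: [0.5678, -0.0636, 0.0048]
eef_rot: [-0.839, 1.392, 0.834]
ft_force: [-1.6, -0.1, 5.7]
gripper_width: 0.0113
```

>>> send_rows:
  plan:
    - {"offset": [0, 0, 0], "turn": 0}
    - {"offset": [0, 0, 0], "turn": 0}

```text
clock: 12.1
ee_pos: [0.5677, -0.0636, 0.0049]
eef_rot: [-0.839, 1.392, 0.834]
ft_force: [-0.5, 0.4, 1.7]
gripper_width: 0.0113
```

```bash
python3 snap.py s3 567 -64 10;python3 t.py 560 -100 100 90
```

```text
top crop origin 337 152 scale 5
scene crop origin 195 165 scale 5
t 12.2 p [567.7 -63.7   4.9] phi 61.7 tilt 0.67 w 11.1 F [-0.4  0.2  1.2]
[560.0, -100.0, 100.0, 90.0] -> [-95.3 -11.3 -34.9] turn -0.494 dist 102.0
```

View pics/s3.png

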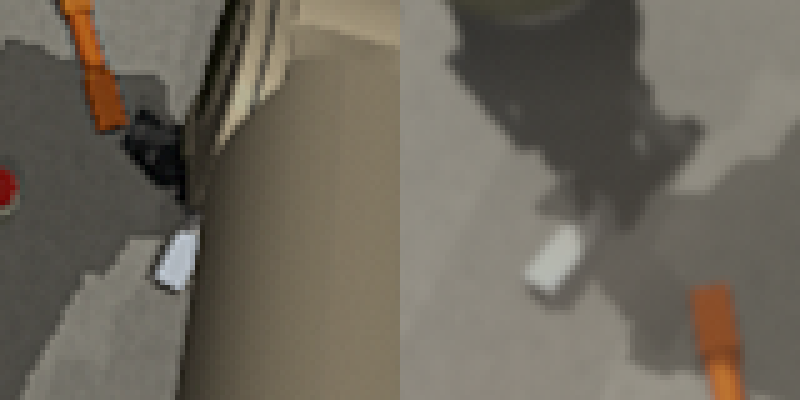

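>>> send_rows:
  plan:
    - {"offset": [0, 0, 0], "turn": 0}
    - {"offset": [0, 0, 0], "turn": 0}
    - {"offset": [0, 0, 0], "turn": 0}
    - {"offset": [5, 0, 0], "turn": 0}
    - {"offset": [5, 0, 0], "turn": 0}
  jaw: 0.3

```text
clock: 12.7
ee_pos: [0.5682, -0.0637, -0.0001]
eef_rot: [-0.84, 1.391, 0.833]
ft_force: [1.2, -0.7, 1.8]
gripper_width: 0.0299
```

>>> send_rows:
  plan:
    - {"offset": [0, 0, 0], "turn": 0}
    - {"offset": [0, 0, 0], "turn": 0}
    - {"offset": [0, 0, 0], "turn": 0}
    - {"offset": [0, 0, 0], "turn": 0}
    - {"offset": [0, 0, 0], "turn": 0}
  jaw: 1

```text
clock: 13.2
ee_pos: [0.5687, -0.0652, 0.0007]
eef_rot: [-0.84, 1.391, 0.831]
ft_force: [-2.6, -3.9, 11.5]
gripper_width: 0.0118
```

```bash
python3 t.py 560 -100 100 90
```

```text
t 13.2 p [568.7 -65.2   0.7] phi 61.6 tilt 0.77 w 11.8 F [-2.6 -3.9 11.5]
[560.0, -100.0, 100.0, 90.0] -> [-99.5 -10.  -34. ] turn -0.495 dist 106.0
```

>>> send_rows:
  plan:
    - {"offset": [-5, 0, 0], "turn": 0}
    - {"offset": [-30, 0, 0], "turn": 0}
    - {"offset": [-60, 0, 0], "turn": 0}
    - {"offset": [-95, 0, 0], "turn": 0}
    - {"offset": [-95, 0, 0], "turn": 0}

```text
clock: 13.7
ee_pos: [0.5698, -0.0656, 0.0998]
eef_rot: [-0.841, 1.385, 0.828]
ft_force: [0.7, 0.1, -1.2]
gripper_width: 0.0114
```

```bash
python3 snap.py s4 567 -64 90;python3 t.py 535 -200 100 90.5 501 -312 75 90.5
```

```text
top crop origin 341 147 scale 5
scene crop origin 189 145 scale 5
t 13.8 p [567.5 -65.   95.9] phi 61.6 tilt 0.82 w 11.8 F [ 1.1  0.5 -2.1]
[535.0, -200.0, 100.0, 90.5] -> [  -4.9  -35.5 -134.2] turn -0.504 dist 139.0
[501.0, -312.0, 75.0, 90.5] -> [  19.4  -58.5 -249.1] turn -0.504 dist 257.0
```

View pics/s4.png

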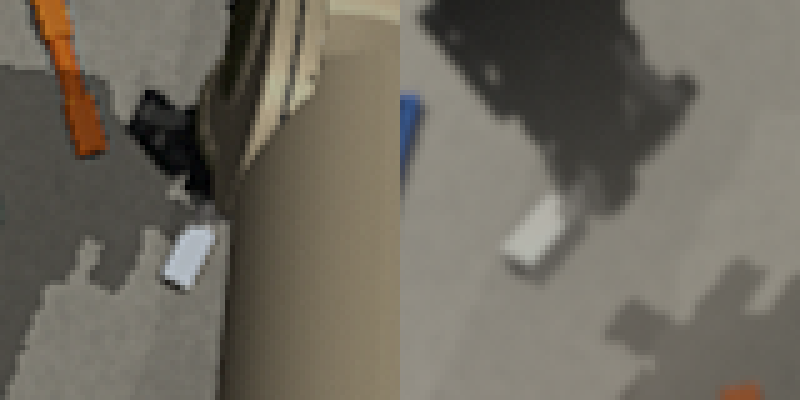

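>>> send_rows:
  plan:
    - {"offset": [-10, -11, -47], "turn": -0.12}
    - {"offset": [-10, -22, -95], "turn": -0.24}
    - {"offset": [-10, -34, -142], "turn": -0.36}
    - {"offset": [-10, -45, -190], "turn": -0.48}
    - {"offset": [-10, -58, -238], "turn": -0.487}

```text
clock: 14.3
ee_pos: [0.5038, -0.3031, 0.1029]
eef_rot: [-1.21, 1.199, 1.2]
ft_force: [0.3, -0.5, -2.0]
gripper_width: 0.0117
```

```bash
python3 t.py 501 -312 80 89.5
```

```text
t 14.3 p [ 503.8 -303.1  102.9] phi 89.8 tilt 0.72 w 11.7 F [ 0.3 -0.5 -2. ]
[501.0, -312.0, 80.0, 89.5] -> [22.8  3.1 -9. ] turn 0.006 dist 25.0
```

>>> send_rows:
  plan:
    - {"offset": [23, 3, -9], "turn": 0.006}
    - {"offset": [43, 3, -9], "turn": 0.006}
    - {"offset": [43, 3, -9], "turn": 0.006}
    - {"offset": [43, 3, -9], "turn": 0.006}

```text
clock: 14.7
ee_pos: [0.5008, -0.3112, 0.059]
eef_rot: [-1.204, 1.203, 1.197]
ft_force: [-0.1, 0.1, -1.1]
gripper_width: 0.0116
```

```bash
python3 snap.py s5 501 -312 40;python3 t.py 501 -312 26 89.5
```

```text
top crop origin 424 172 scale 5
scene crop origin 98 136 scale 5
t 14.8 p [ 501.9 -311.6   60.4] phi 89.5 tilt 0.75 w 11.2 F [ 0.7  1.2 -0.9]
[501.0, -312.0, 26.0, 89.5] -> [34.4  1.3 -0.5] turn 0.0 dist 34.0
```

View pics/s5.png

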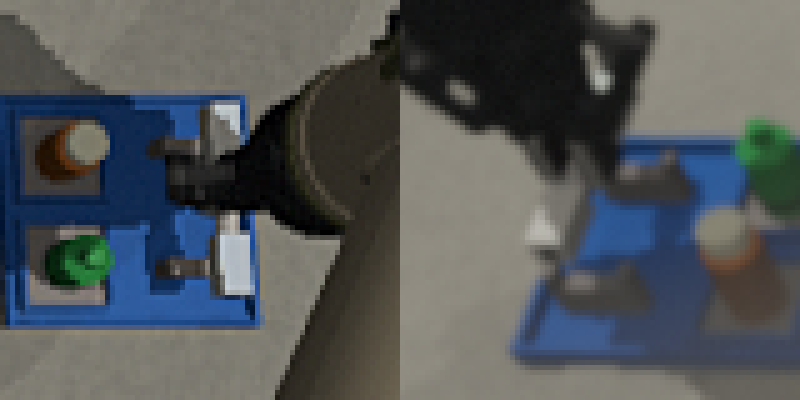

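```bash
python3 -c "
from h import *
c=pickle.load(open('tops5.pkl','rb'))
t=np.array([(201,104),(240,102),(216,294),(254,292)])
q=plane(c,t/5+[423.5,171.5],.077)*1000
print(q,q.mean(0))
t=np.array([(128,97),(246,97),(262,327),(5,325)])
print(plane(c,t/5+[423.5,171.5],.012)*1000)
"
```

```text
[[ 553.05967253 -300.33841581   77.        ]
 [ 553.91341223 -322.74586704   77.        ]
 [ 444.52720373 -300.16677628   77.        ]
 [ 445.3441359  -321.6419947    77.        ]] [ 499.2111061  -311.22326346   77.        ]
[[ 569.81368346 -281.66880114   12.        ]
 [ 568.83262928 -353.13638816   12.        ]
 [ 430.13970309 -351.07865032   12.        ]
 [ 433.52951698 -198.63888659   12.        ]]
```

>>> send_rows:
  plan:
    - {"offset": [20, 1, -2], "turn": 0.005}
    - {"offset": [33, 1, -2], "turn": 0.005}
    - {"offset": [35, 1, -2], "turn": 0.005}
    - {"offset": [36, 1, -2], "turn": 0.005}
    - {"offset": [36, 1, -2], "turn": 0.005}

```text
clock: 15.3
ee_pos: [0.5017, -0.3134, 0.0249]
eef_rot: [-1.204, 1.203, 1.191]
ft_force: [0.1, -0.9, -1.6]
gripper_width: 0.0114
```

```bash
python3 snap.py s6 501 -312 40;python3 t.py 501 -313 25 89.5
```

```text
top crop origin 424 172 scale 5
scene crop origin 98 136 scale 5
t 15.4 p [ 501.7 -313.7   24.9] phi 89.2 tilt 0.79 w 11.8 F [-0.2  0.3 -1.2]
[501.0, -313.0, 25.0, 89.5] -> [-0.1  0.7  0.7] turn -0.004 dist 1.0
```

View pics/s6.png

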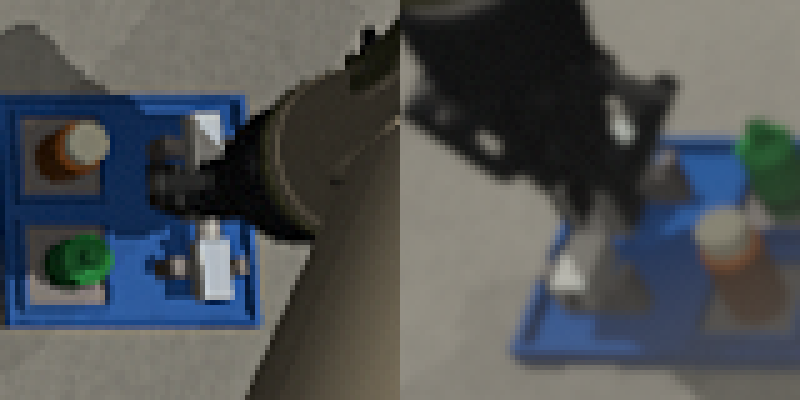

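>>> send_rows:
  plan:
    - {"offset": [1, 0, 0], "turn": 0}
    - {"offset": [1.5, 0, 0], "turn": 0}

```text
clock: 15.6
ee_pos: [0.5018, -0.3137, 0.0246]
eef_rot: [-1.204, 1.203, 1.191]
ft_force: [-6.9, 4.1, 16.9]
gripper_width: 0.0114
```

>>> send_rows:
  plan:
    - {"offset": [0, 0, 0], "turn": 0}
    - {"offset": [0, 0, 0], "turn": 0}
    - {"offset": [0, 0, 0], "turn": 0}
    - {"offset": [0, 0, 0], "turn": 0}
  jaw: 0.2

```text
clock: 16.0
ee_pos: [0.5018, -0.3138, 0.0246]
eef_rot: [-1.204, 1.203, 1.191]
ft_force: [0.3, 0.0, -0.5]
gripper_width: 0.0339
```

>>> send_rows:
  plan:
    - {"offset": [-30, 0, 0], "turn": 0}
    - {"offset": [-75, 0, 0], "turn": 0}
    - {"offset": [-100, -10, 20], "turn": 0}
    - {"offset": [-100, -20, 65], "turn": 0}
    - {"offset": [-100, -28, 112], "turn": 0}

```text
clock: 16.5
ee_pos: [0.5306, -0.2022, 0.1264]
eef_rot: [-1.204, 1.203, 1.187]
ft_force: [0.3, 0.7, 0.0]
gripper_width: 0.0343
```

```bash
python3 t.py 571 65 110 106
```

```text
t 16.5 p [ 530.6 -202.2  126.4] phi 89.1 tilt 0.94 w 34.3 F [0.3 0.7 0. ]
[571.0, 65.0, 110.0, 106.0] -> [ 17.6 -36.  267.8] turn -0.295 dist 271.0
```

>>> send_rows:
  plan:
    - {"offset": [3, -8, 49], "turn": -0.06}
    - {"offset": [8, -15, 97], "turn": -0.12}
    - {"offset": [12, -22, 145], "turn": -0.18}
    - {"offset": [15, -28, 193], "turn": -0.24}
    - {"offset": [18, -33, 241], "turn": -0.295}
  jaw: -1

```text
clock: 17.0
ee_pos: [0.5677, 0.0402, 0.1095]
eef_rot: [-1.422, 1.05, 1.4]
ft_force: [0.5, -0.4, -0.1]
gripper_width: 0.0854
```

```bash
python3 snap.py s7 501 -312 40; python3 t.py 572 65 100 106
```

```text
top crop origin 424 172 scale 5
scene crop origin 98 136 scale 5
t 17.1 p [567.6  46.8 108.8] phi 106.7 tilt 0.94 w 85.7 F [-0.2 -0.3 -0.3]
[572.0, 65.0, 100.0, 106.0] -> [ 9.  -9.3 16.1] turn 0.012 dist 21.0
```

View pics/s7.png

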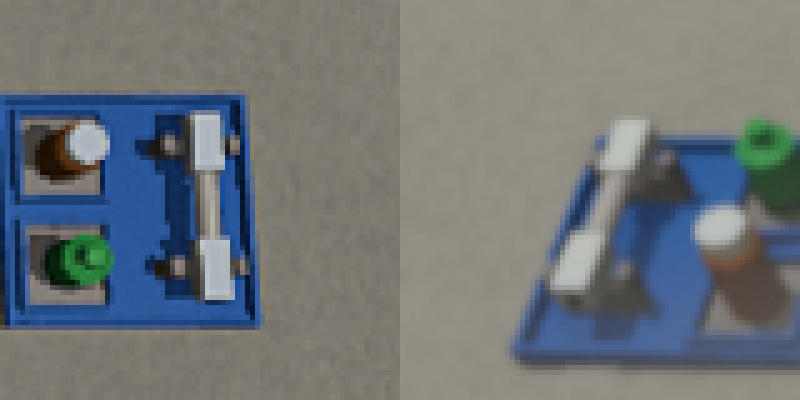

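>>> send_rows:
  plan:
    - {"offset": [9, -9, 16], "turn": 0.012}
    - {"offset": [50, -9, 16], "turn": 0.012}
    - {"offset": [75, -9, 16], "turn": 0.012}
    - {"offset": [97, -9, 16], "turn": 0.012}
    - {"offset": [97, -9, 16], "turn": 0.012}

```text
clock: 17.6
ee_pos: [0.5709, 0.0646, 0.0091]
eef_rot: [-1.415, 1.054, 1.404]
ft_force: [-0.7, 0.1, 0.9]
gripper_width: 0.0851
```

```bash
python3 snap.py w1 572 65 30; python3 t.py 572 65 12.5 106
```

```text
top crop origin 294 150 scale 5
scene crop origin 248 163 scale 5
t 17.7 p [573.3  64.9  12.4] phi 106.0 tilt 0.93 w 85.7 F [ 0.7 -0.3  0.9]
[572.0, 65.0, 12.5, 106.0] -> [-0.1  1.2  0.5] turn -0.0 dist 1.0
```

View pics/w1.png

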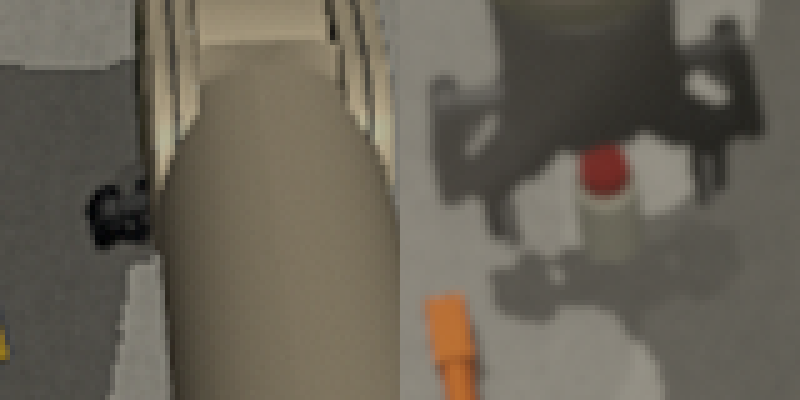

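>>> send_rows:
  plan:
    - {"offset": [0, 1, 0], "turn": 0}
    - {"offset": [0, 1, 0], "turn": 0}
    - {"offset": [0, 1, 0], "turn": 0}
    - {"offset": [0, 1, 0], "turn": 0}
    - {"offset": [0, 1, 0], "turn": 0}
  jaw: 1
  newtons: 40

```text
clock: 18.2
ee_pos: [0.5727, 0.0647, 0.0132]
eef_rot: [-1.417, 1.049, 1.4]
ft_force: [-1.1, 0.7, 6.1]
gripper_width: 0.0292
```

>>> send_rows:
  plan:
    - {"offset": [0, 0, 0], "turn": 0}
    - {"offset": [0, 0, 0], "turn": 0}

```text
clock: 18.4
ee_pos: [0.5727, 0.0648, 0.0133]
eef_rot: [-1.417, 1.049, 1.4]
ft_force: [0.1, 0.2, 0.1]
gripper_width: 0.0293
```

```bash
python3 snap.py w2 572 65 30; python3 t.py 553.5 321 100 106.2
```

```text
top crop origin 294 150 scale 5
scene crop origin 248 163 scale 5
t 18.5 p [572.7  64.8  13.2] phi 106.0 tilt 0.98 w 28.8 F [-0.2  0.2  2.1]
[553.5, 321.0, 100.0, 106.2] -> [-85.7 -53.6 251.7] turn -0.004 dist 271.0
```

View pics/w2.png

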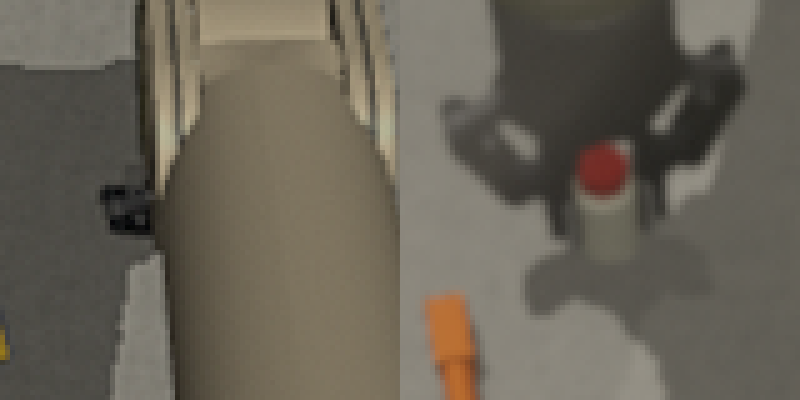

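>>> send_rows:
  plan:
    - {"offset": [-45, 0, 0], "turn": 0}
    - {"offset": [-85, -5, 25], "turn": 0}
    - {"offset": [-86, -16, 72], "turn": 0}
    - {"offset": [-86, -27, 120], "turn": 0}
    - {"offset": [-86, -37, 168], "turn": 0}

```text
clock: 19.0
ee_pos: [0.5604, 0.2378, 0.1004]
eef_rot: [-1.417, 1.049, 1.399]
ft_force: [-0.4, 0.6, -0.2]
gripper_width: 0.0289
```

```bash
python3 t.py 553.5 321 90 106.2
```

```text
t 19.0 p [560.4 237.8 100.4] phi 106.0 tilt 1.03 w 28.9 F [-0.4  0.6 -0.2]
[553.5, 321.0, 90.0, 106.2] -> [ 10.8 -16.   81.9] turn -0.004 dist 84.0
```

>>> send_rows:
  plan:
    - {"offset": [5, -10, 45], "turn": 0}
    - {"offset": [15, -16, 80], "turn": 0}
    - {"offset": [15, -16, 82], "turn": 0}
    - {"offset": [15, -16, 82], "turn": 0}

```text
clock: 19.4
ee_pos: [0.5528, 0.3218, 0.085]
eef_rot: [-1.418, 1.049, 1.401]
ft_force: [0.5, -1.5, -0.0]
gripper_width: 0.0288
```

```bash
python3 snap.py w3 553.5 321 30; python3 t.py 553.5 321 17.5 106.2
```

```text
top crop origin 208 157 scale 5
scene crop origin 357 157 scale 5
t 19.5 p [554.2 319.4  85.9] phi 105.8 tilt 1.03 w 28.6 F [ 0.2 -1.1 -0.9]
[553.5, 321.0, 17.5, 106.2] -> [68.4  1.4  1.7] turn -0.006 dist 68.0
```

View pics/w3.png

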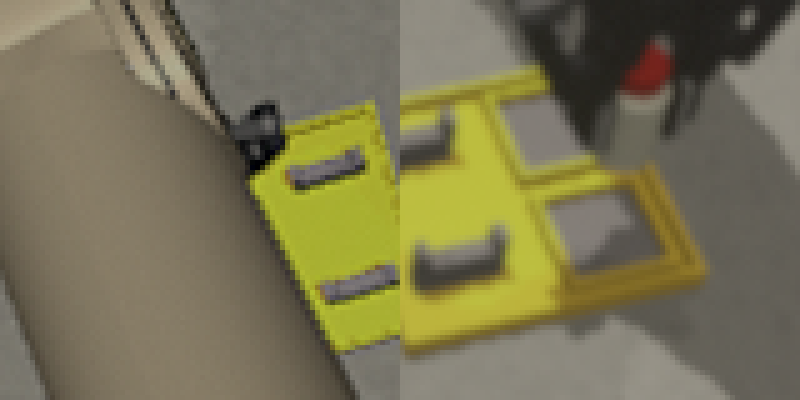

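```bash
python3 -c "
from h import *
c=pickle.load(open('scenew3.pkl','rb'))
t=np.array([(545,210),(633,182),(667,245),(582,278)])-[400,0]
q=plane(c,t/5+[356.5,156.5],.004)*1000; print(q,q.mean(0))
print(proj(c,np.array([[.5542,.3194,.073]]))-[356.5,156.5])
"
```

```text
[[537.02586716 296.83619316   4.        ]
 [519.47852394 341.8011731    4.        ]
 [557.38378211 353.58155677   4.        ]
 [576.95399441 310.68182426   4.        ]] [547.7105419  325.72518682   4.        ]
[[43.85793213 30.05836118]]
```

>>> send_rows:
  plan:
    - {"offset": [35, 1, 2], "turn": 0}
    - {"offset": [55, 1, 2], "turn": 0}
    - {"offset": [55, 1, 2], "turn": 0}

```text
clock: 19.8
ee_pos: [0.5526, 0.3184, 0.0283]
eef_rot: [-1.415, 1.057, 1.397]
ft_force: [-0.1, -0.1, -0.0]
gripper_width: 0.0286
```

```bash
python3 snap.py w4 553.5 321 30; python3 t.py 553.5 321 17.5 106.2
```

```text
top crop origin 208 157 scale 5
scene crop origin 357 157 scale 5
t 19.9 p [554.4 320.   31.7] phi 105.7 tilt 1.06 w 29.1 F [0.4 0.  0.4]
[553.5, 321.0, 17.5, 106.2] -> [14.2  0.9  1.2] turn -0.008 dist 14.0
```

View pics/w4.png

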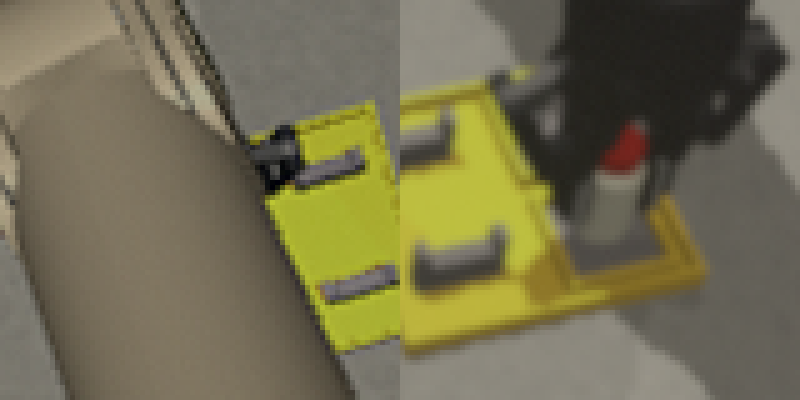

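>>> send_rows:
  plan:
    - {"offset": [5, 1.5, 3.5], "turn": 0}
    - {"offset": [12, 1.5, 3.5], "turn": 0}
    - {"offset": [14, 1.5, 3.5], "turn": 0}
    - {"offset": [14, 1.5, 3.5], "turn": 0}
    - {"offset": [14, 1.5, 3.5], "turn": 0}

```text
clock: 20.4
ee_pos: [0.5523, 0.3231, 0.0178]
eef_rot: [-1.415, 1.051, 1.395]
ft_force: [-0.6, 1.4, -1.1]
gripper_width: 0.0287
```

```bash
python3 t.py 552 323 17.3 106.2
```

```text
t 20.4 p [552.3 323.1  17.8] phi 105.7 tilt 1.06 w 28.7 F [-0.6  1.4 -1.1]
[552.0, 323.0, 17.3, 106.2] -> [0.5 0.4 0. ] turn -0.008 dist 1.0
```

>>> send_rows:
  plan:
    - {"offset": [0, 0, 0], "turn": 0}
    - {"offset": [0, 0, 0], "turn": 0}
    - {"offset": [0, 0, 0], "turn": 0}
    - {"offset": [0, 0, 0], "turn": 0}
  jaw: -0.2

```text
clock: 20.8
ee_pos: [0.5524, 0.3231, 0.0179]
eef_rot: [-1.415, 1.051, 1.395]
ft_force: [-0.9, 0.2, 0.4]
gripper_width: 0.0516
```

>>> send_rows:
  plan:
    - {"offset": [-45, 0, 0], "turn": 0}
    - {"offset": [-95, 0, 0], "turn": 0}
    - {"offset": [-105, -8, -45], "turn": 0}
    - {"offset": [-105, -16, -92], "turn": 0}
    - {"offset": [-105, -24, -139], "turn": 0}

```text
clock: 21.3
ee_pos: [0.6121, 0.1943, 0.1244]
eef_rot: [-1.416, 1.049, 1.395]
ft_force: [0.6, -0.1, -0.6]
gripper_width: 0.0511
```

```bash
python3 snap.py w5 553.5 321 30; python3 t.py 668.5 5 90 104.6
```

```text
top crop origin 208 157 scale 5
scene crop origin 357 157 scale 5
t 21.4 p [614.4 186.2 124. ] phi 105.1 tilt 1.17 w 51.0 F [-0.  -0.  -0.4]
[668.5, 5.0, 90.0, 104.6] -> [  35.    -4.2 -188.9] turn 0.009 dist 192.0
```

View pics/w5.png

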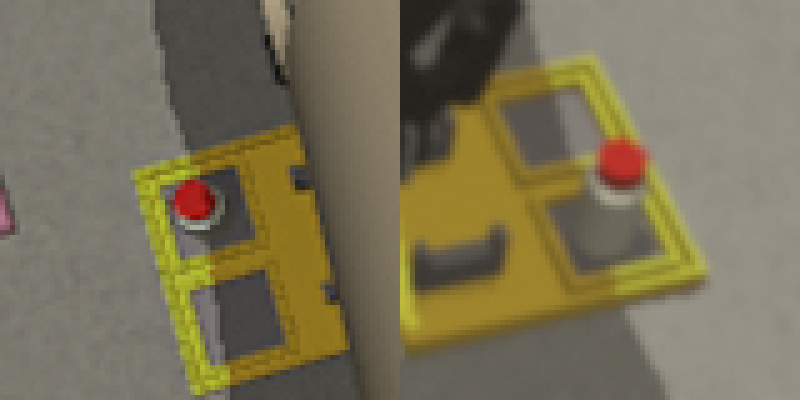

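Blue kit stands; the white bottle is upright in the far yellow pocket (about u 247, v 198 in the top view). Now the orange column.

>>> send_rows:
  plan:
    - {"offset": [15, -1, -48], "turn": 0.009}
    - {"offset": [25, -2, -96], "turn": 0.009}
    - {"offset": [35, -3, -144], "turn": 0.009}
    - {"offset": [35, -4, -189], "turn": 0.009}
    - {"offset": [35, -4, -189], "turn": 0.009}
  jaw: -0.4

```text
clock: 21.9
ee_pos: [0.6687, -0.0051, 0.0898]
eef_rot: [-1.402, 1.073, 1.369]
ft_force: [-0.5, 0.1, 0.7]
gripper_width: 0.0598
```

```bash
python3 snap.py o1 668.5 5 10; python3 t.py 668.5 5 30 104.6
```

```text
top crop origin 313 120 scale 5
scene crop origin 219 203 scale 5
t 22.0 p [668.4   2.8  89.8] phi 104.4 tilt 1.16 w 59.7 F [ 0.4  0.9 -0.6]
[668.5, 5.0, 30.0, 104.6] -> [59.8  0.5  2.4] turn -0.003 dist 60.0
```

View pics/o1.png

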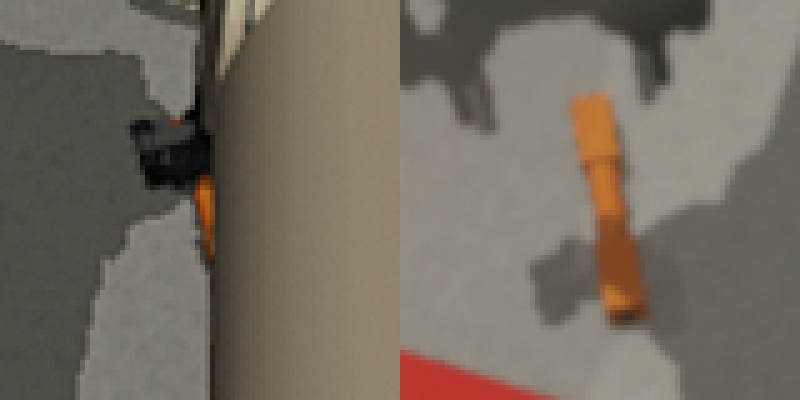

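>>> send_rows:
  plan:
    - {"offset": [35, 0, 2], "turn": 0}
    - {"offset": [65, 0, 2], "turn": 0}
    - {"offset": [80, 0, 2], "turn": 0}
    - {"offset": [87, 0, 2], "turn": 0}
    - {"offset": [87, 0, 2], "turn": 0}

```text
clock: 22.5
ee_pos: [0.6695, 0.0057, 0.0027]
eef_rot: [-1.404, 1.066, 1.377]
ft_force: [0.5, 0.2, 0.3]
gripper_width: 0.0598
```

```bash
python3 snap.py o2 668.5 5 10; python3 t.py 668.5 5 0.7 104.6
```

```text
top crop origin 313 120 scale 5
scene crop origin 219 203 scale 5
t 22.6 p [670.5   5.1   4.3] phi 104.4 tilt 1.27 w 59.9 F [ 0.4 -0.5  0.5]
[668.5, 5.0, 0.7, 104.6] -> [3.5 2.1 0.4] turn -0.003 dist 4.0
```

View pics/o2.png

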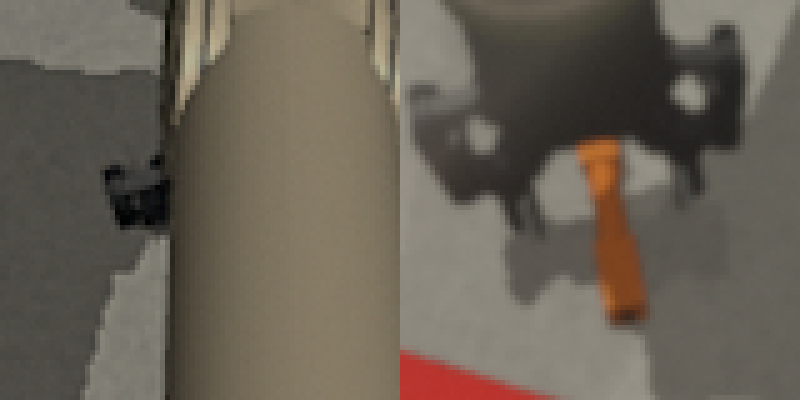

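>>> send_rows:
  plan:
    - {"offset": [3, 2, 0], "turn": 0}
    - {"offset": [3, 2, 0], "turn": 0}

```text
clock: 22.8
ee_pos: [0.669, 0.0046, 0.002]
eef_rot: [-1.405, 1.064, 1.373]
ft_force: [-0.1, 0.5, -0.4]
gripper_width: 0.0597
```

>>> send_rows:
  plan:
    - {"offset": [0, 0, 0], "turn": 0}
    - {"offset": [0, 0, 0], "turn": 0}
    - {"offset": [0, 0, 0], "turn": 0}
    - {"offset": [0, 0, 0], "turn": 0}
    - {"offset": [0, 0, 0], "turn": 0}
  jaw: 1
  newtons: 60

```text
clock: 23.3
ee_pos: [0.6692, 0.0046, 0.0024]
eef_rot: [-1.405, 1.063, 1.373]
ft_force: [-1.7, 0.1, 4.9]
gripper_width: 0.0117
```

>>> send_rows:
  plan:
    - {"offset": [-5, 0, 0], "turn": 0}
    - {"offset": [-30, 0, 0], "turn": 0}
    - {"offset": [-60, 0, 0], "turn": 0}
    - {"offset": [-98, 0, 0], "turn": 0}
    - {"offset": [-98, 0, 0], "turn": 0}

```text
clock: 23.8
ee_pos: [0.6697, 0.0042, 0.1061]
eef_rot: [-1.409, 1.058, 1.366]
ft_force: [1.3, -0.5, -1.6]
gripper_width: 0.0116
```

```bash
python3 snap.py o3 668.5 5 90; python3 t.py 542.5 239 100 106.2
```

```text
top crop origin 316 113 scale 5
scene crop origin 214 183 scale 5
t 23.9 p [667.1   4.6 100.9] phi 104.4 tilt 1.43 w 11.5 F [-0.  -0.2 -2.4]
[542.5, 239.0, 100.0, 106.2] -> [ -1.9  62.2 258.1] turn -0.031 dist 265.0
```

View pics/o3.png

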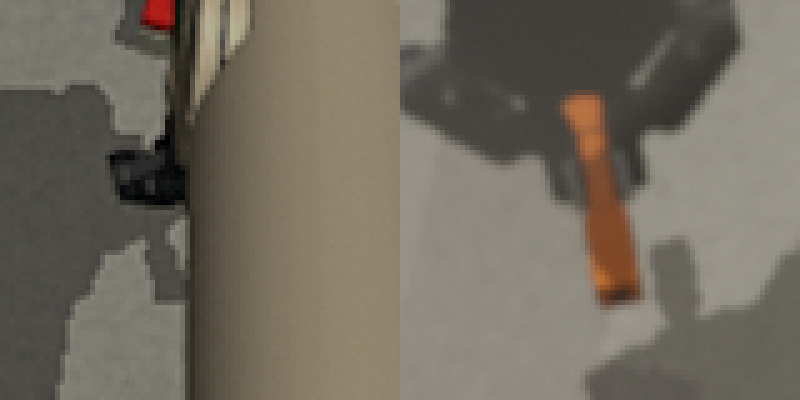

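>>> send_rows:
  plan:
    - {"offset": [-2, 11, 47], "turn": -0.01}
    - {"offset": [-2, 22, 94], "turn": -0.02}
    - {"offset": [-2, 34, 141], "turn": -0.031}
    - {"offset": [-2, 45, 188], "turn": -0.031}
    - {"offset": [-2, 56, 235], "turn": -0.031}

```text
clock: 24.4
ee_pos: [0.5519, 0.2194, 0.0985]
eef_rot: [-1.428, 1.048, 1.396]
ft_force: [1.3, 1.5, -3.0]
gripper_width: 0.0116
```

```bash
python3 t.py 542.5 239 60 106.2
```

```text
t 24.4 p [551.9 219.4  98.5] phi 106.2 tilt 1.28 w 11.6 F [ 1.3  1.5 -3. ]
[542.5, 239.0, 60.0, 106.2] -> [38.3  4.4 21.7] turn 0.0 dist 44.0
```

>>> send_rows:
  plan:
    - {"offset": [5, 4, 22], "turn": 0}
    - {"offset": [38, 4, 22], "turn": 0}
    - {"offset": [38, 4, 22], "turn": 0}
    - {"offset": [38, 4, 22], "turn": 0}

```text
clock: 24.8
ee_pos: [0.5421, 0.238, 0.0593]
eef_rot: [-1.427, 1.052, 1.396]
ft_force: [0.7, 0.4, -1.4]
gripper_width: 0.0118
```

```bash
python3 snap.py o4 542.5 239 40; python3 t.py 542.5 239 26 106.2
```

```text
top crop origin 235 160 scale 5
scene crop origin 323 151 scale 5
t 24.9 p [543.6 238.4  61.1] phi 106.1 tilt 1.32 w 10.9 F [-0.2 -0.4 -2. ]
[542.5, 239.0, 26.0, 106.2] -> [35.   1.7  1.1] turn -0.001 dist 35.0
```

View pics/o4.png

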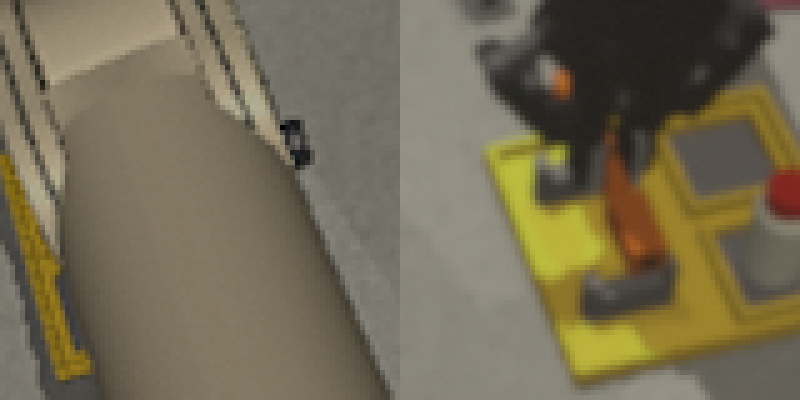

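```bash
python3 -c "
from h import *
c=pickle.load(open('sceneo4.pkl','rb'))
cv2.imwrite('pics/o4z.png',cv2.resize(c['image'][170:215,353:385,::-1],None,fx=16,fy=13,interpolation=cv2.INTER_NEAREST))
a=np.radians(16.2);d=np.array([np.cos(a),np.sin(a),0]);n=np.array([-d[1],d[0],0])
P0=np.array([.5436,.2384,0])
for z in(.0767,.0587):
  for s in(-9,9):
    p=P0+d*.055+n*s/1000;p[2]=z;print(z,s,(proj(c,p)[0]-[352.5,169.5])*[16,13])
"
```

```text
0.0767 -9 [263.7250847  414.16101144]
0.0767 9 [387.62670795 390.81905071]
0.0587 -9 [250.45363239 476.12565347]
0.0587 9 [372.29626697 452.96823647]
```

View pics/o4z.png

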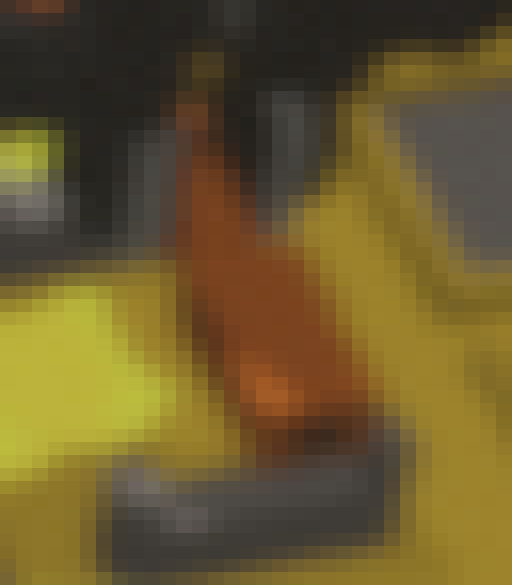

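```bash
python3 -c "
from h import *
c=pickle.load(open('sceneo4.pkl','rb'))
f=lambda p,z: plane(c,np.array(p)/[16,13]+[352.5,169.5],z)*1000
a=np.radians(16.2);d=np.array([np.cos(a),np.sin(a)]);n=np.array([-d[1],d[0]])
C=np.array([532.5,275.5])
for nm,q in(('shoulder',f([(130,470),(390,425)],.034)),('coltop',f([(240,420),(365,395)],.0767))):
  print(nm,q,'tray xy',(q[:,:2]-C)@np.c_[d,n])
"
```

```text
shoulder [[580.25161657 231.48836075  34.        ]
 [570.05973799 269.67452013  34.        ]] tray xy [[ 33.57671996 -55.58637559]
 [ 34.44312216 -16.07300438]]
coltop [[600.16849624 241.78829696  76.7       ]
 [594.80787571 259.22223655  76.7       ]] tray xy [[ 55.57636434 -51.25204418]
 [ 55.29250839 -33.01477662]]
```

>>> send_rows:
  plan:
    - {"offset": [10, 1, 4], "turn": 0}
    - {"offset": [19, 1, 4], "turn": 0}
    - {"offset": [19, 1, 4], "turn": 0}

```text
clock: 25.2
ee_pos: [0.5411, 0.2415, 0.0406]
eef_rot: [-1.426, 1.051, 1.395]
ft_force: [-0.0, -1.0, -2.2]
gripper_width: 0.0115
```

```bash
python3 snap.py o5 542.5 239 40; python3 t.py 542.5 239 26 106.2; python3 -c "
from h import *
c=pickle.load(open('sceneo5.pkl','rb'))
cv2.imwrite('pics/o5z.png',cv2.resize(c['image'][170:215,343:385,::-1],None,fx=16,fy=13,interpolation=cv2.INTER_NEAREST))"
```

```text
top crop origin 235 160 scale 5
scene crop origin 323 151 scale 5
t 25.3 p [541.8 241.7  41.7] phi 106.1 tilt 1.28 w 11.3 F [ 0.3  0.5 -2. ]
[542.5, 239.0, 26.0, 106.2] -> [15.7  0.4 -2.7] turn -0.001 dist 16.0
```

View pics/o5z.png

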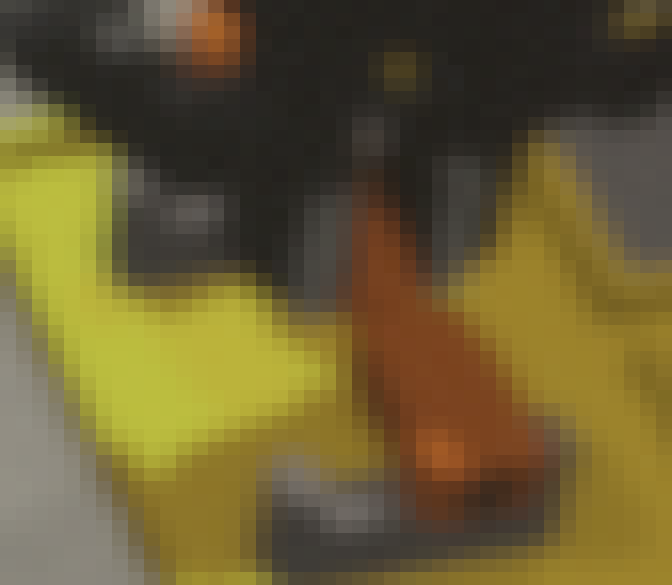

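```bash
python3 -c "
from h import *
c=pickle.load(open('sceneo5.pkl','rb'))
f=lambda p,z: plane(c,np.array(p)/[16,13]+[342.5,169.5],z)*1000
a=np.radians(16.2);d=np.array([np.cos(a),np.sin(a)]);n=np.array([-d[1],d[0]])
C=np.array([532.5,275.5])
for nm,q in(('shoulder',f([(275,475),(565,425)],.034)),('coltop',f([(408,475),(545,445)],.0573)),('colbot',f([(415,520),(545,490)],.0393))):
  print(nm,q,'tray xy',(q[:,:2]-C)@np.c_[d,n])
for y in(-60,-54,-22,-16):
  p=np.r_[C+d*41+n*y,34]/1000; print(y,(proj(c,p)[0]-[342.5,169.5])*[16,13])
"
```

```text
shoulder [[581.3569781  229.27446852  34.        ]
 [570.03934619 271.84812929  34.        ]] tray xy [[ 34.02053541 -58.02074835]
 [ 35.02995766 -13.9800121 ]]
coltop [[597.70173797 244.9816549   57.3       ]
 [591.20139184 264.53342076  57.3       ]] tray xy [[ 54.09847041 -47.49727908]
 [ 53.31099785 -26.90830303]]
colbot [[594.54669803 247.98305739  39.3       ]
 [587.97315727 266.91624031  39.3       ]] tray xy [[ 51.90607008 -43.73482315]
 [ 50.87573004 -23.71944773]]
-60 [277.96301934 508.64512674]
-54 [317.61494598 501.10711359]
-22 [527.54701496 461.17363274]
-16 [566.61766769 453.7370261 ]
```

>>> send_rows:
  plan:
    - {"offset": [8, -1, -1], "turn": 0}
    - {"offset": [14, -1, -1], "turn": 0}
    - {"offset": [15, -1, -1], "turn": 0}
    - {"offset": [15, -1, -1], "turn": 0}

```text
clock: 25.7
ee_pos: [0.5434, 0.2409, 0.0265]
eef_rot: [-1.427, 1.05, 1.394]
ft_force: [0.6, 0.1, -1.9]
gripper_width: 0.0116
```

```bash
python3 snap.py o6 542.5 239 40; python3 t.py 542.5 239 26 106.2
```

```text
top crop origin 235 160 scale 5
scene crop origin 323 151 scale 5
t 25.8 p [543.3 241.   26.6] phi 106.1 tilt 1.28 w 11.4 F [ 0.  -0.5 -2.2]
[542.5, 239.0, 26.0, 106.2] -> [ 0.6  1.4 -1.7] turn -0.001 dist 2.0
```

View pics/o6.png

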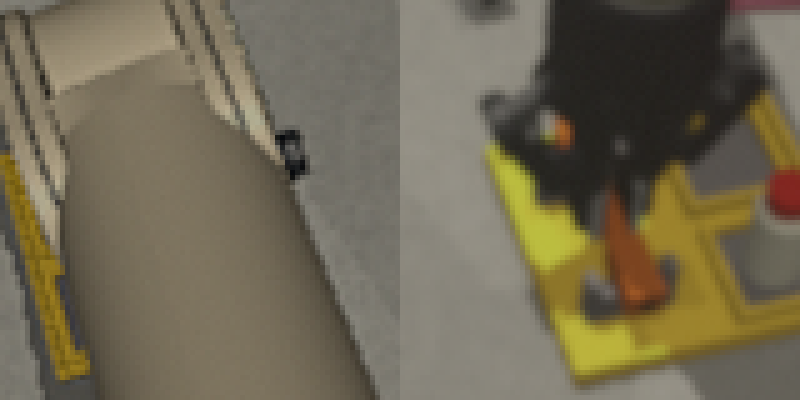

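>>> send_rows:
  plan:
    - {"offset": [1, 0, 0], "turn": 0}
    - {"offset": [1.5, 0, 0], "turn": 0}

```text
clock: 26.0
ee_pos: [0.5434, 0.2411, 0.0263]
eef_rot: [-1.426, 1.049, 1.394]
ft_force: [-7.5, -3.5, 16.9]
gripper_width: 0.0115
```

>>> send_rows:
  plan:
    - {"offset": [0, 0, 0], "turn": 0}
    - {"offset": [0, 0, 0], "turn": 0}
    - {"offset": [0, 0, 0], "turn": 0}
    - {"offset": [0, 0, 0], "turn": 0}
  jaw: 0.2

```text
clock: 26.4
ee_pos: [0.5434, 0.2412, 0.0262]
eef_rot: [-1.426, 1.049, 1.394]
ft_force: [0.6, 0.3, -0.2]
gripper_width: 0.0338
```

>>> send_rows:
  plan:
    - {"offset": [-30, 0, 0], "turn": 0}
    - {"offset": [-75, 0, 0], "turn": 0}
    - {"offset": [-110, 0, -20], "turn": 0}
    - {"offset": [-120, 0, -65], "turn": 0}
    - {"offset": [-120, 0, -115], "turn": 0}

```text
clock: 26.9
ee_pos: [0.5739, 0.1314, 0.1494]
eef_rot: [-1.429, 1.043, 1.394]
ft_force: [0.8, -0.3, 0.1]
gripper_width: 0.0342
```

>>> send_rows:
  plan:
    - {"offset": [-10, 10, -50], "turn": 0}
    - {"offset": [-10, 20, -98], "turn": 0}
    - {"offset": [-10, 30, -145], "turn": 0}
    - {"offset": [-10, 30, -145], "turn": 0}

```text
clock: 27.3
ee_pos: [0.5854, -0.0251, 0.16]
eef_rot: [-1.425, 1.051, 1.385]
ft_force: [0.0, -0.2, -0.4]
gripper_width: 0.0345
```

```bash
python3 snap.py o7 542.5 239 40; python3 t.py 542.5 239 26 106.2; python3 -c "
from h import *
for n in('top','scene'): save(pickle.load(open(n+'o7.pkl','rb')),n+'o7.png')"
```

```text
top crop origin 235 160 scale 5
scene crop origin 323 151 scale 5
t 27.4 p [585.5 -17.5 159.4] phi 106.1 tilt 1.49 w 34.1 F [-0.2  1.1 -0.3]
[542.5, 239.0, 26.0, 106.2] -> [132.7 -26.7 259.1] turn -0.001 dist 292.0
```

View pics/o7.png

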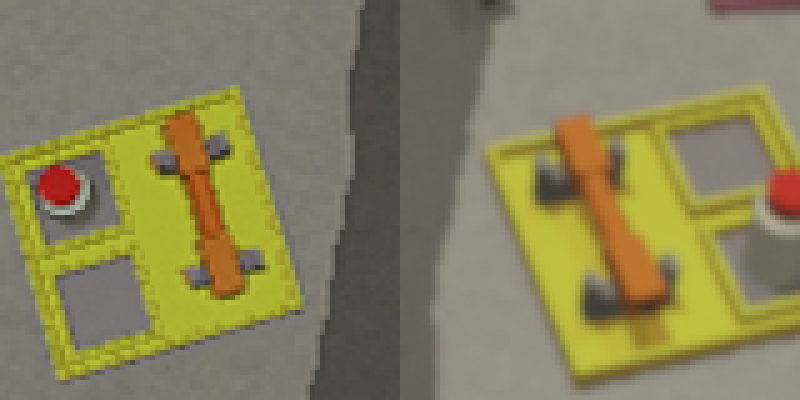

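View pics/sceneo7.png

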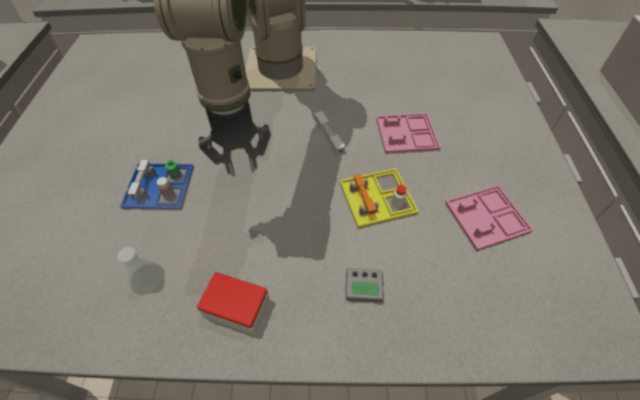

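```bash
python3 -c "
from h import *
def rep(c,o,col,sh,C,ang,nm):
  a=np.radians(ang);d=np.array([np.cos(a),np.sin(a)]);n=np.array([-d[1],d[0]])
  f=lambda p,z:((plane(c,np.array(p)/5+np.array(o)-.5,z)[:,:2]*1000-C)@np.c_[d,n]).round(1)
  q=f(col,.042);s=f(sh,.034);print(nm,'col',q.tolist(),q.mean(0),'blocks',s.tolist(),s.mean(0))
rep(pickle.load(open('topo7.pkl','rb')),(235,160),[(162,120),(194,112),(213,299),(246,291)],[(160,162),(222,148),(197,279),(258,260)],np.array([532.5,275.5]),16.2,'orange')
rep(pickle.load(open('tops7.pkl','rb')),(424,172),[(189,113),(222,112),(200,299),(236,299)],[(166,145),(235,145),(170,268),(243,268)],np.array([501,-275]),-.6,'steel')
for t,nm,lo,hi in(('o7','orange',(450,180),(640,300)),('s7','steel',(430,-330),(570,-290))):
  for cn in('top','scene'):
    c=pickle.load(open(cn+t+'.pkl','rb'));P=cloud(c)*1000;H=hsv(c)
    col=(abs(H[...,0]-14)<6)&(H[...,1]>150) if nm=='orange' else (H[...,1]<40)&(H[...,2]>135)
    m=col&(P[...,0]>lo[0])&(P[...,0]<hi[0])&(P[...,1]>lo[1])&(P[...,1]<hi[1])&(P[...,2]>25)
    q=P[m]; x=q[:,0]; e=[np.percentile(q[(x<x.min()+25),2],80),np.percentile(q[(x>x.max()-25),2],80)]
    print(nm,cn,len(q),'top z near/far end',np.round(e,1),cv2.minAreaRect(q[:,:2].astype(np.float32)))
"
```

```text
orange col [[55.7, -27.4], [54.9, -46.7], [-54.7, -26.7], [-55.8, -46.2]] [ 2.500e-02 -3.675e+01] blocks [[33.6, -19.0], [31.0, -56.3], [-39.6, -20.6], [-39.2, -57.8]] [ -3.55  -38.425]
steel col [[53.5, -30.9], [54.0, -50.3], [-55.9, -29.8], [-56.0, -50.7]] [ -1.1   -40.425] blocks [[35.8, -19.0], [35.6, -59.8], [-37.1, -16.5], [-37.2, -59.3]] [ -0.725 -38.65 ]
orange top 193 top z near/far end [44.8 44.4] ((542.9647827148438, 239.46868896484375), (107.75691986083984, 19.06144142150879), 16.761585235595703)
orange scene 288 top z near/far end [41.4 42.6] ((544.4969482421875, 244.96246337890625), (108.06578063964844, 22.88307762145996), 16.037307739257812)
steel top 168 top z near/far end [44.9 45. ] ((498.23797607421875, -309.57525634765625), (106.46696472167969, 30.956087112426758), 0.9707024693489075)
steel scene 199 top z near/far end [41.9 41.7] ((500.89727783203125, -314.92364501953125), (25.50199317932129, 108.6724853515625), 89.51079559326172)
```

```bash
python3 -c "
from h import *
c=pickle.load(open('topo7.pkl','rb'))
cv2.imwrite('pics/o7z.png',cv2.resize(c['image'][172:240,232:300,::-1],None,fx=11,fy=8.8,interpolation=cv2.INTER_CUBIC))
import m2
for t in('o7',): m2.plan(t)
" | grep -E "yellow|orange|blue"
```

```text
top orange 207 (np.int64(268), np.int64(283), np.int64(183), np.int64(218)) cen [546.2 241.3] rect 547.2 241.4 111.1 19.4 16.2
top blue 1128 (np.int64(433), np.int64(475), np.int64(191), np.int64(236)) cen [ 500.1 -296. ] rect 501.5 -291.8 120.2 135.7 89.2
top yellow 1501 (np.int64(236), np.int64(295), np.int64(177), np.int64(235)) cen [530.6 269.5] rect 531.7 274.9 140.5 150.3 16.1
scene orange 292 (np.int64(354), np.int64(375), np.int64(175), np.int64(213)) cen [533.9 244.5] rect 531.4 244.9 118.3 22.1 15.4
scene blue 409 (np.int64(141), np.int64(167), np.int64(164), np.int64(201)) cen [ 491.6 -284.9] rect 495.1 -288.1 56.6 119.8 86.4
scene yellow 1592 (np.int64(340), np.int64(414), np.int64(169), np.int64(226)) cen [543.2 270.5] rect 534.5 276.5 141.3 151.1 16.3
```

View pics/o7z.png

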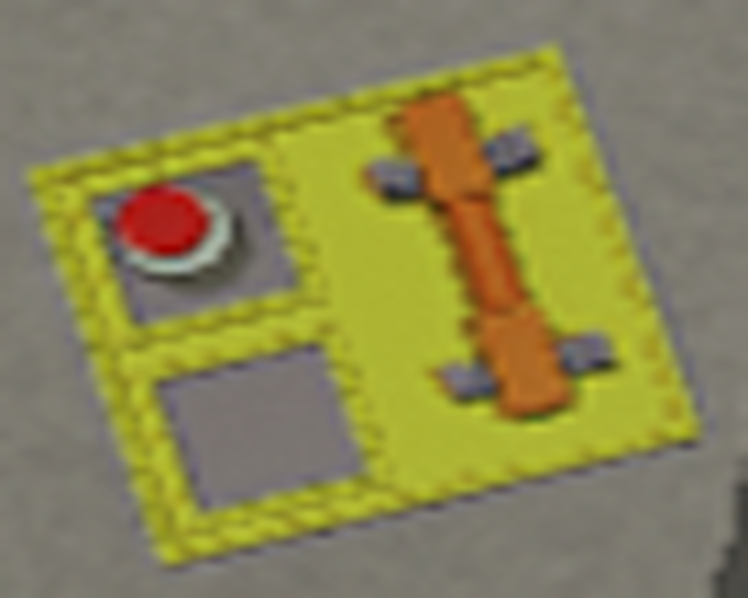

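```bash
python3 -c "
from h import *
for cn in('top','scene'):
  c=pickle.load(open(cn+'o7.pkl','rb'));H=hsv(c)
  u,v=(247,197) if cn=='top' else (401,190)
  m=np.zeros((400,640),bool);m[v-15:v+15,u-15:u+15]=True
  m&=((H[...,0]<6)|(H[...,0]>174))&(H[...,1]>140); vv,uu=np.nonzero(m)
  print(cn,len(uu),plane(c,np.c_[uu,vv],.062).mean(0)*1000, np.percentile(cloud(c)[m][:,2],90))
im=np.hstack([cv2.resize(pickle.load(open('sceneo7.pkl','rb'))['image'][145:235,110:210,::-1],None,fx=4,fy=4,interpolation=cv2.INTER_CUBIC),cv2.resize(pickle.load(open('sceneo7.pkl','rb'))['image'][145:235,330:430,::-1],None,fx=4,fy=4,interpolation=cv2.INTER_CUBIC)])
cv2.imwrite('pics/fin.png',im)"
```

```text
top 51 [551.80697999 321.12185232  62.        ] 0.0666765020461022
scene 60 [553.69243185 322.27965563  62.        ] 0.0641667129418004
```

View pics/fin.png

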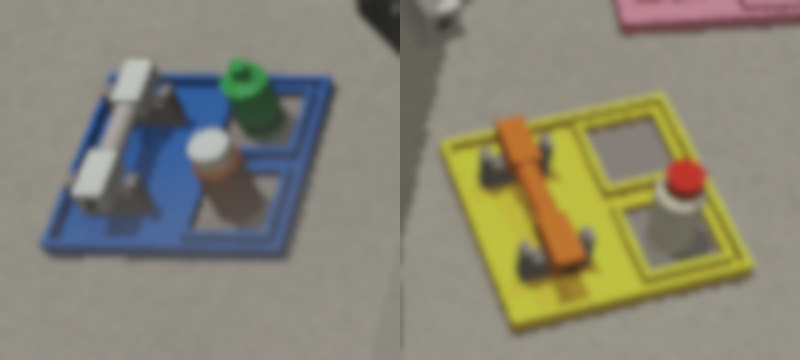

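All five items are in place and seated, and the gripper is clear, so I'm handing in.

```bash
python3 -c "
from h import *
print(r.hand_in())"
```

```text
the job is handed in; nothing more can be done
None
```

Both kits are made up and handed in. The last clock reading before the hand-in was 27.4 s, well inside the 125 s limit, and the arm was clear and touching nothing.

**Placed, in this order:**
1. Amber bottle, in the far blue pocket.
2. Green filter capsule, in the near blue pocket.
3. The 110 mm steel column, in the blue cradle. The longer one, about 150 mm, was left alone.
4. White bottle, in the far yellow pocket. The near one stays empty.
5. Orange column, in the yellow cradle.

**Last checks:**
- **Bottles and capsule:** they look upright in their own pockets. The white bottle's cap is within about 2 mm of where I released it, in both views.
- **Columns:** both lie level, with their tops at about 42 mm (scene camera), which is the seated height, and between the shoulders. Each is about 1 mm off lengthwise from the tray centre and within about 2.5 mm crosswise.
- **Forces:** readings at the ends of moves stayed around 17 N or less.
- **Bystanders:** the flask, tip box and timer look unmoved in the final picture.

**Disagreements:**
- The two cameras differ by about 2–6 mm in position, and the top camera reads heights about 3 mm too high.
- Measured against the cradle blocks, the orange column first looked about 3 mm off lengthwise. The tray outline gave about 1 mm, and I put most of the difference down to viewing angle.
- The fingers closed to 11–12 mm on the 14 mm column middles. I lowered the grip on the steel column and gripped it again, but the width hardly changed. Both columns held firmly all the same.
- The tool's tilt drifted up to about 1.5° over the job. I saw no effect from it.

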